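# Put the drill-bit blocks away on the sprung hook stand

### The job

Put the wooden drill-bit blocks away on the hook stand: first throw the stand's lever into its open notch, so that the keeper bar swings clear, then hang every block by its wire loop on a hook of its own, from the largest block down to the smallest, and before letting go of each one tug it gently down until the sprung hook visibly gives (about 8 mm), to be sure it is held. When all of them hang, throw the lever back into its locked notch; leave the tape, the glue bottle and the screwdriver alone.

Things in the scene. Friction and masses are not known exactly. Their poses are not given: they have to be found in the camera images.
- block_large: the large drill-bit block, loose: beech, 50 mm (x) by 88 mm (y) by 46 mm high, about 280 g, bit ends standing 8 mm out of its top; an aluminium wire loop stands over it in its yz plane, and a flat tab on top of the loop is the place to grip. Origin: centre of the underside, z up when it stands on the bench; front and back alike. One block may be missing at the start
- block_large_eye (a point): peak of the large block's loop (centre of the 6 mm wire), 111 mm above the underside. Loop opening: 34 mm wide (y), 62 mm high under the peak, passed through along x; gabled top falls 8 mm to the legs at y = +-20 mm. The grip tab, 8 mm (x) by 16 mm (y), rises 45 mm from this point. Axes as the block's
- block_medium: the medium drill-bit block, loose: beech, 50 mm (x) by 74 mm (y) by 38 mm high, about 200 g, bit ends standing 8 mm out of its top; an aluminium wire loop stands over it in its yz plane, and a flat tab on top of the loop is the place to grip. Origin: centre of the underside, z up when it stands on the bench; front and back alike. One block may be missing at the start
- block_medium_eye (a point): peak of the medium block's loop (centre of the 6 mm wire), 103 mm above the underside. Loop opening: 34 mm wide (y), 62 mm high under the peak, passed through along x; gabled top falls 8 mm to the legs at y = +-20 mm. The grip tab, 8 mm (x) by 16 mm (y), rises 45 mm from this point. Axes as the block's
- block_small: the small drill-bit block, loose: beech, 50 mm (x) by 62 mm (y) by 30 mm high, about 150 g, bit ends standing 8 mm out of its top; an aluminium wire loop stands over it in its yz plane, and a flat tab on top of the loop is the place to grip. Origin: centre of the underside, z up when it stands on the bench; front and back alike. One block may be missing at the start
- block_small_eye (a point): peak of the small block's loop (centre of the 6 mm wire), 95 mm above the underside. Loop opening: 34 mm wide (y), 62 mm high under the peak, passed through along x; gabled top falls 8 mm to the legs at y = +-20 mm. The grip tab, 8 mm (x) by 16 mm (y), rises 45 mm from this point. Axes as the block's
- block_mini: the mini drill-bit block, loose: beech, 50 mm (x) by 50 mm (y) by 24 mm high, about 110 g, bit ends standing 8 mm out of its top; an aluminium wire loop stands over it in its yz plane, and a flat tab on top of the loop is the place to grip. Origin: centre of the underside, z up when it stands on the bench; front and back alike. One block may be missing at the start
- block_mini_eye (a point): peak of the mini block's loop (centre of the 6 mm wire), 89 mm above the underside. Loop opening: 34 mm wide (y), 62 mm high under the peak, passed through along x; gabled top falls 8 mm to the legs at y = +-20 mm. The grip tab, 8 mm (x) by 16 mm (y), rises 45 mm from this point. Axes as the block's
- stand: wooden hook stand, fixed. Origin on the bench plumb below the middle of the row of hooks (in line with their saddles); hooks point to its -x (front), z up. Hooks at y = 135, 45, -45, -135 mm; crossbar behind, front face 64 mm behind the saddles, top 255 mm high; feet 30 mm wide at y = +-180 mm, x -30 to 150 mm; posts there too, 251 mm high; lever on a grey post 70 x 30 x 152 mm at y = -280 mm
- hook1_saddle (a point): 1st (leftmost, +y) hook, 7 mm rod to -x, turned up: top of its lowest part, 239 mm high, axes as the stand's. Tip 20 mm towards -x, rising 22 mm above this point. A hung loop's peak (wire centre) lies 3 mm above it. Sprung: pulled down it gives from about 5 N on (4 mm at 7 N, 8 mm at 9 N, stop 12 mm at 11 N), this point with it, and springs back; no block's weight moves it
- hook2_saddle (a point): 2nd hook, 7 mm rod to -x, turned up: top of its lowest part, 239 mm high, axes as the stand's. Tip 20 mm towards -x, rising 22 mm above this point. A hung loop's peak (wire centre) lies 3 mm above it. Sprung: pulled down it gives from about 5 N on (4 mm at 7 N, 8 mm at 9 N, stop 12 mm at 11 N), this point with it, and springs back; no block's weight moves it
- hook3_saddle (a point): 3rd hook, 7 mm rod to -x, turned up: top of its lowest part, 239 mm high, axes as the stand's. Tip 20 mm towards -x, rising 22 mm above this point. A hung loop's peak (wire centre) lies 3 mm above it. Sprung: pulled down it gives from about 5 N on (4 mm at 7 N, 8 mm at 9 N, stop 12 mm at 11 N), this point with it, and springs back; no block's weight moves it
- hook4_saddle (a point): 4th (rightmost, -y) hook, 7 mm rod to -x, turned up: top of its lowest part, 239 mm high, axes as the stand's. Tip 20 mm towards -x, rising 22 mm above this point. A hung loop's peak (wire centre) lies 3 mm above it. Sprung: pulled down it gives from about 5 N on (4 mm at 7 N, 8 mm at 9 N, stop 12 mm at 11 N), this point with it, and springs back; no block's weight moves it
- lever (a joint): stand's lever, rad: 0 = locked notch (leans 0.4 rad to the stand's -x), 0.8 = open notch (leans 0.4 rad to +x); range -0.02 to 0.82; starts locked. It acts over centre: past the middle (0.4) it falls into the nearer notch and stays; 2 to 4 N at the knob takes it over. It drives the keeper bar by gearing
- keeper_bar (a point): middle of the keeper's bar, part of an aluminium bail (8 mm rod, 402 mm wide) hinged at the stand's posts 67 mm behind the saddles, 235 mm high, radius 105 mm. Locked: bar 28 mm in front of the saddles, 279 mm high. It swings over the top (344 mm high); open: 160 mm behind the saddles, 279 mm high
- lever_knob (a point): centre of the black 22 mm ball knob on top of the 10 mm lever rod; moves on an arc of 80 mm radius about an axis along the stand's y, 140 mm above the bench
- notch_locked (a point): where the centre of the knob is when the lever is in the locked notch (black mark of the quadrant plate towards the stand's -x)
- notch_open (a point): where the centre of the knob is when the lever is in the open notch (black mark towards the stand's +x)
- tape_roll: bystander: roll of paper tape lying flat, 96 mm across, 24 mm high; origin centre of its underside
- glue_bottle: bystander: upright white glue bottle, 52 mm across, 130 mm high; origin centre of its underside
- screwdriver: bystander: screwdriver lying on the bench, handle towards its -x; origin at its middle on the bench
There are look-alikes about, which are no part of the job. What is shaped like the block_small but orange is not meant.

How it is judged:
By the outcome, as a careful person would: the job done as asked, in the order asked, and still so for the second after the job is handed in, with the robot touching nothing.
Of block_large, block_medium, block_small, block_mini only 3 to 4 are there at a start; the rules pass over those that are not, and their reading is None.
At some moment in a run one of block_large, block_medium, block_small, block_mini may be knocked a few centimetres aside while the robot is not near it.
It also fails if it takes over 210 s, if anything falls off the work surface, if the arm or the gripper's body presses on something with over 40 N, if the wrist force passes 120 N, or if a joint passes its speed limit or range.

### The arm

A 6-joint arm with a two-finger parallel gripper is mounted at the origin on the work surface. World frame = base frame: x ahead of the robot, y to its left, z up, the work surface at z = 0. Lengths are in m, angles in degrees, forces in N, time in s.
With the tool pointing down it reaches from about 0.375 to 0.9 m from the base axis. Payload 3.1 kg.
Tool frame: the origin (TCP) lies on the centre line of the jaws, within the pads' length; the fingertips stand 25 mm ahead of it and the grasp point (between the pads) lies 6 mm ahead of it; z points along the fingers, y is the line along which they close (so a half turn about z gives the same grasp; the last joint's range is limited). The gripper opens to 87 mm and grips with 3 to 60 N. Pads are 19 mm wide; open, the fingers measure 117 mm over their backs; the gripper's body (75 mm by 190 mm) begins 51 mm behind the grasp point.
Start: joints at [54.861, 30.224, 82.088, -0, 67.689, -10.227], TCP at [0.263, 0.567, 0.248] pointing down, gripper open.
Joint ranges: [-176.69, 176.69], [-43.24, 126.21], [12.49, 139.97], [-82, 262], [0, 151.66], [-163.58, 163.58]. Speed limits (degrees/s): [159.86, 159.86, 180, 180, 180, 180].

### API

Orientations are given as a 3x3 rotation matrix whose columns are the frame's x, y, z axes.
In Python, from rig import read_state, capture, camera_params, hand_in gives the robot as it stands.
- The arm moves only by the tool apply_moves, never from a script. Its argument "rows" is a list of rows, each an object of numbers: "x", "y", "z": the shift along the tool's x, y, z in mm; "rx", "ry", "rz": the turn, a rotation vector about the tool's x, y, z in units of 6 degrees (1.0 is 6 degrees); "claw": the closure in counts, from 0 (fully open) to 255 (shut). A call has 1 to 10 rows; each row is the pose to reach, as a shift and turn from the pose commanded when the call began, along the tool's axes at that moment; what a row does not reach only later rows make up. A row lasts 1/8 s, in which the tool goes at most 62.5 mm and 10.7 degrees, less where a joint would pass 70% of its speed; a pose out of reach is approached as far as the arm can. A call with a gripper value outside its range is refused whole. The fingers move at their own pace and stop on an object; the grip force is fixed at half the most. Time passes only in rows, so rows that repeat a pose let the fingers close. It gives the time, the measured TCP pose, the force, the opening and the grip force at its end, in the units of the state.
- read_state(): the state, without advancing time (a new reading comes with each control period).
- capture(name): name is "scene" or "top" or "wrist"; returns (picture, depth): 384x512x3 uint8, red, green, blue; 384x512 float32, m along the optical axis (not along the pixel's ray), 0 where there is no reading.
- camera_params(name): a dict with "fx", "fy", "cx", "cy" (pixels), "xyz" and "orientation" of the camera in the world. Camera axes: x right, y up, looking along -z (the intrinsics and any distortion apply to the point x, -y, -z); pixel columns grow to the right and rows downward; lengths in m; the calibration is good to about 2 mm. A picture is of the moment at which its call begins: read the wrist's pose just before it. camera_params takes no time and is no camera call; for the wrist camera it gives the pose at the moment of the call.
- hand_in(): hands the job in; it is judged then, once.
The state is a dict: "time_s": time; "joint_positions": joint angles; "qvel": joint speeds; "tau": joint torques, N m; "position": TCP position; "tcp_rot": TCP orientation; "force": force on the tool from outside, world axes, zero at the start; "moment": the same for the moment, N m; "opening": opening from 0.0 (shut) to 1.0 (fully open); "grasp_force": force on a finger pad.
Only numpy, scipy, OpenCV 4.12 (cv2) and the standard library are available. Lean on these libraries where they do the work, as an engineer would, in place of code of your own. Each camera call takes 0.05 s, during which the arm holds its last target. There are 200 camera calls.

## Working session

There is one attempt and no reset: what is moved stays moved. The work goes in short steps, Python scripts to look and compute and a tool call to move; the robot and the scene stay as the last step left them, time stands still between calls to the robot, and variables do not carry over. Pictures are saved under pics/ and viewed, at most 14 in all, crops included, and the job is handed in when it is done.

Besides the shell and the picture viewer there is one more tool, called by a JSON object that holds its "op" and its "data", one argument or row to a line. apply_moves: Moves the arm, as the interface text tells. Its arguments: {"type":"object","properties":{"rows":{"type":"array"}},"required":["rows"]}

```bash
mkdir -p pics
cat > h.py <<'E'
import numpy as np, cv2
from rig import read_state, capture, camera_params, hand_in
def save(n,p,crop=None,s=1):
    if crop: p=p[crop[1]:crop[3],crop[0]:crop[2]]
    cv2.imwrite('pics/'+n+'.png',cv2.resize(p[:,:,::-1],None,fx=s,fy=s,interpolation=cv2.INTER_CUBIC))
def world(c,u,v,d):
    x=(np.asarray(u)-c['cx'])/c['fx']*d; y=(np.asarray(v)-c['cy'])/c['fy']*d
    return np.stack([x,-y,-d*np.ones_like(x)],-1)@np.array(c['orientation']).T+np.array(c['xyz'])
E
python3 - <<'E'
from h import *
for n in('scene','top'):
    p,d=capture(n);c=camera_params(n);np.savez(n+'.npz',p=p,d=d);save(n,p,s=1.5);print(n,c)
E
```

```text
scene {'fx': 372.4226353631125, 'fy': 372.4226353631125, 'cx': 258.70390903447884, 'cy': 186.71460052504432, 'xyz': array([ 1.01300909, -0.39003735,  0.90765318]), 'orientation': array([[ 0.61341529, -0.59346439,  0.52107744],
       [ 0.78972871,  0.46685341, -0.3979654 ],
       [-0.00708849,  0.65562787,  0.75505089]])}
top {'fx': 390.84350533031346, 'fy': 390.84350533031346, 'cx': 253.31125364585225, 'cy': 187.80227154778794, 'xyz': array([0.32242184, 0.01551565, 1.16732021]), 'orientation': array([[ 2.22632701e-02,  9.88227993e-01, -1.51359770e-01],
       [-9.99752082e-01,  2.20595233e-02, -3.02532335e-03],
       [ 3.49215147e-04,  1.51389599e-01,  9.88474111e-01]])}
```

View pics/scene.png

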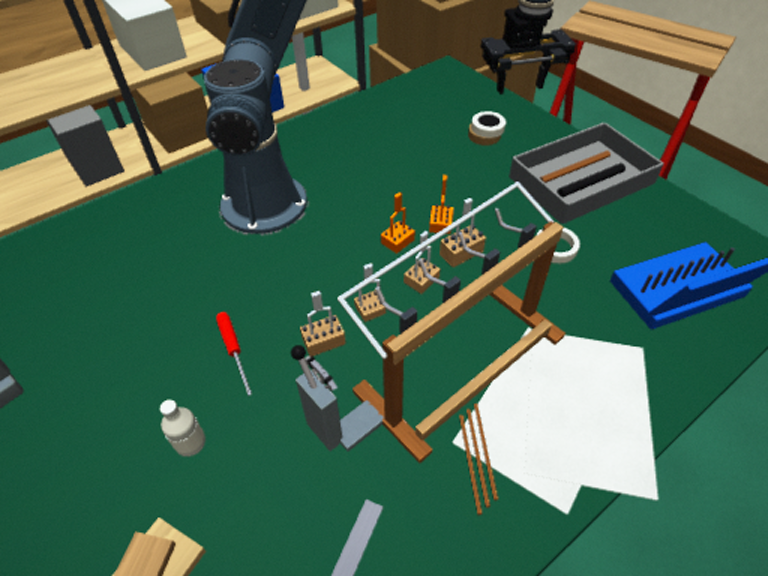

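View pics/top.png

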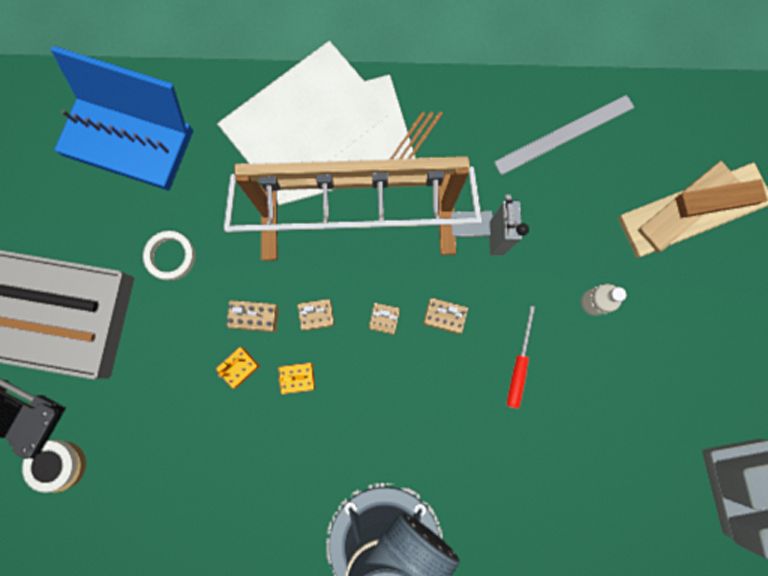

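The top view shows four beech blocks, at about px (250,315), (315,313), (385,317) and (446,315) in the enlarged picture. The two orange look-alikes are at (237,368) and (296,378). The lever knob is at (522,229), with the stand's hooks facing the robot.

Run:
```python
from h import *
z=np.load('top.npz');p,d=z['p'],z['d'];c=camera_params('top')
save('crop1',p,(140,185,370,275),3.4)
v,u=np.mgrid[0:384,0:512];W=world(c,u,v,d)
hsv=cv2.cvtColor(p,cv2.COLOR_RGB2HSV)
print('bench',np.median(W[230:240,200:300,2]))
def rep(n,m):
    P=W[m];r=cv2.minAreaRect((P[:,:2]*1000).astype(np.float32));print(n,m.sum(),np.round(P.mean(0),4),np.round(r[0],1),np.round(r[1],1),round(r[2],1),'zmed',np.round(np.percentile(P[:,2],[5,50,95]),4))
nonbg=(hsv[...,0]<40)|(hsv[...,1]<90)
for n,(a,b) in dict(B1=(148,188),B2=(195,225),B3=(243,270),B4=(280,314)).items():
    m=(u>=a)&(u<b)&(v>190)&(v<228)
    rep(n+' top',m&(W[...,2]>.018)&(W[...,2]<.06)&(hsv[...,0]<30)&(hsv[...,1]>50))
    t=m&(W[...,2]>.125); 
    if t.sum():rep(n+' tab',t)
    t=m&(W[...,2]>.075)&(W[...,2]<.125); 
    if t.sum():rep(n+' loop',t)
m=(v>95)&(v<125)&(u>150)&(u<320)&(W[...,2]>.246)&(W[...,2]<.262)&(hsv[...,1]>60)
rep('crossbar',m)
m=(v>138)&(v<165)&(u>335)&(u<356)&(W[...,2]>.17);rep('knob',m)
m=(v>138)&(v<160)&(u>145)&(u<325)&(W[...,2]>.26);rep('bar',m)
P=W[m];k=np.polyfit(P[:,1],P[:,0],1);print(k)
```

```text
bench 0.0006066761802926424
B1 top 433 [0.4228 0.2596 0.0459] [424.8 265.4] [89.  49.7] 86.4 zmed [0.0321 0.0468 0.0538]
B1 tab 35 [0.4123 0.2355 0.2657] [377.7 143. ] [277.7  11.2] 68.9 zmed [0.1307 0.1551 1.1673]
B1 loop 26 [0.4238 0.2567 0.1058] [425.1 264.1] [43.1  6.4] 86.1 zmed [0.0821 0.1081 0.1203]
B2 top 290 [0.429  0.1409 0.031 ] [431.7 143.6] [50.5 62.7] 11.0 zmed [0.0262 0.0307 0.0367]
B2 tab 28 [0.4154 0.1246 0.2854] [381.9  79.7] [174.5  14.7] 52.0 zmed [0.1293 0.1405 1.1673]
B2 loop 35 [0.4307 0.1409 0.096 ] [430.9 143.2] [ 7.3 44.4] 11.0 zmed [0.0807 0.0933 0.1184]
B3 top 226 [0.4254 0.0095 0.0247] [427.3   9.1] [49.3 50.2] 78.7 zmed [0.0209 0.0244 0.0296]
B3 tab 25 [0.4102 0.0103 0.2988] [377.2   8.9] [109.5  13.4] 0.1 zmed [0.1272 0.1345 1.1673]
B3 loop 28 [0.4259 0.0077 0.0907] [426.2   8.6] [43.1  6.6] 80.9 zmed [0.0809 0.0871 0.1147]
B4 top 361 [ 0.432  -0.1074  0.0381] [ 434.5 -109.6] [74.2 50.3] 76.3 zmed [0.031  0.0384 0.0452]
B4 tab 35 [ 0.4081 -0.0804  0.3777] [383.9 -47.6] [ 16.3 175.4] 38.9 zmed [0.1265 0.1484 1.1673]
B4 loop 32 [ 0.4337 -0.1076  0.1006] [ 433.3 -108.7] [44.1  6.3] 74.9 zmed [0.0796 0.1    0.1217]
crossbar 1261 [0.6503 0.0669 0.2548] [643.6  68.3] [ 38.2 379.6] 3.3 zmed [0.249  0.2552 0.2587]
knob 153 [ 0.5731 -0.2078  0.2031] [ 579.6 -208.9] [54.5 25. ] 13.0 zmed [0.1831 0.1972 0.2243]
bar 686 [0.5449 0.068  0.3001] [449.   61.5] [255.  402.1] 1.1 zmed [0.2693 0.2776 0.2809]
[-0.02514104  0.54660115]
```

View pics/crop1.png

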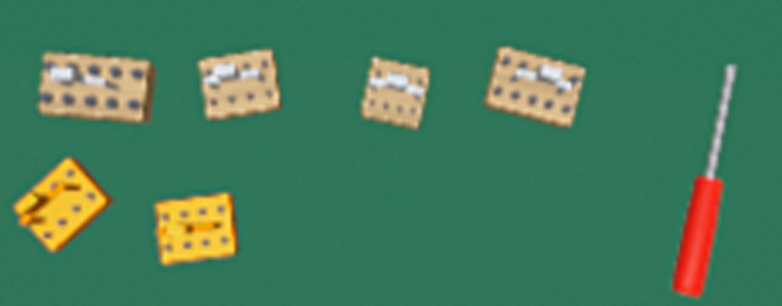

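Crop 1 shows four beech blocks, which I size by measured footprint: large at B1 (crop px 97,88), small at B2 (240,85), mini at B3 (397,92) and medium at B4 (536,87). The orange pair at (62,205) and (196,230) are the look-alikes. Next I refine the stand and knob.

Run:
```python
from h import *
s=read_state();print(np.round(s['tcp_rot'],3),s['position'],s['opening'],s['force'])
for n in('top','scene'):
    z=np.load(n+'.npz');p,d=z['p'],z['d'];c=camera_params(n)
    v,u=np.mgrid[0:384,0:512];W=world(c,u,v,d);hsv=cv2.cvtColor(p,cv2.COLOR_RGB2HSV)
    X,Y,Z=W[...,0],W[...,1],W[...,2]
    m=(X>.52)&(X<.57)&(Y>-.11)&(Y<.25)&(Z>.268)&(Z<.295)
    l=cv2.fitLine(W[m][:,:2].astype(np.float32),cv2.DIST_HUBER,0,.001,.001).ravel()
    print(n,'bar yaw',np.degrees(np.arctan(-l[0]/l[1])),'ends y',np.percentile(W[(X>.53)&(X<.56)&(Z>.268)&(Z<.295)][:,1],[.5,99.5]),'x at y=.068',l[2]+l[0]/l[1]*(.068-l[3]),'z95',np.percentile(W[m][:,2],[50,95]))
    m=(X>.6)&(X<.69)&(Y>-.13)&(Y<.27)&(Z>.251)&(Z<.258)&(hsv[...,1]>60)&(hsv[...,0]<30)
    P=W[m];xs,ys=P[:,0],P[:,1]
    fr=[(ys[k].mean(),np.percentile(xs[k],3),np.percentile(xs[k],97)) for k in [(ys>a)&(ys<a+.03) for a in np.arange(-.1,.22,.03)] if k.sum()>5];fr=np.array(fr)
    print(' crossbar front',np.polyfit(fr[:,0]-.068,fr[:,1],1),'back',np.polyfit(fr[:,0]-.068,fr[:,2],1),'y',np.percentile(ys,[.5,99.5]))
    m=(X>.5)&(X<.62)&(Y>-.26)&(Y<-.17)&(Z>.18)&(Z<.24)&(hsv[...,2]<70)
    P=W[m]
    from scipy.optimize import least_squares
    r=least_squares(lambda q:np.linalg.norm(P-q,axis=1)-.011,P[P[:,2]>.205].mean(0)-[0,0,.008],loss='soft_l1',f_scale=.001);print(' knob',m.sum(),r.x,r.cost)
    # hooks: points between bar and crossbar
    m=(X>.555)&(X<.62)&(Y>-.08)&(Y<.22)&(Z>.225)&(Z<.265)&(hsv[...,1]<90)
    P=W[m]
    for y0 in(.203,.113,.023,-.067):
        q=P[abs(P[:,1]-y0)<.03]
        if len(q): print(' hook',len(q),np.median(q[:,1]),q[:,0].min(),q[:,0].max(),np.percentile(q[:,2],[5,50,95]))
```

```text
[[-0.907  0.421 -0.001]
 [ 0.421  0.907 -0.002]
 [ 0.    -0.002 -1.   ]] [0.2628842  0.56635252 0.24667118] 1.0031034213172494 [-0.66783189  0.24827508  0.15312154]
top bar yaw 3.217037 ends y [-0.13188411  0.2624615 ] x at y=.068 0.54870707 z95 [0.27782533 0.2805586 ]
 crossbar front [-0.05548747  0.64400818] back [-0.06325497  0.65972677] y [-0.11848307  0.25637764]
 knob 62 [ 0.56512321 -0.21532889  0.21298884] 0.0003697036121766756
 hook 108 0.19976140039749346 0.5550835280912861 0.6189191928981446 [0.23439326 0.24657459 0.26174319]
 hook 72 0.1099297956877045 0.5575090460693848 0.6199510956618075 [0.23722294 0.24522379 0.26007812]
 hook 63 0.020035520955630718 0.5620793760715471 0.619871973603356 [0.23683601 0.24412179 0.25928469]
 hook 60 -0.06864462525974262 0.5664857292484813 0.6197845936765902 [0.23612724 0.2433569  0.25967344]
scene bar yaw 3.1217968 ends y [-0.13335036  0.26251821] x at y=.068 0.5499362 z95 [0.27692388 0.2793136 ]
 crossbar front [-0.05473814  0.64415999] back [-0.05510437  0.66065373] y [-0.12010709  0.25512975]
 knob 117 [ 0.56785014 -0.21279125  0.20961482] 0.0011519833030322454
 hook 72 0.19820264448357133 0.555109572126185 0.6198743513510225 [0.23537513 0.2444739  0.25920529]
 hook 69 0.1089184355874509 0.5554267363893434 0.6131365769546513 [0.23594716 0.24407308 0.25763209]
 hook 74 0.01895006442015998 0.5587847563278785 0.6170904556825452 [0.2371902  0.24494694 0.25922497]
 hook 76 -0.07103780128432444 0.5648494626695209 0.6188781858223256 [0.23595188 0.24392851 0.25839688]
```

```bash
cat >> h.py <<'E'
O=np.array([.579,.0645,0]);YAW=np.radians(3.2)
RS=np.array([[np.cos(YAW),-np.sin(YAW),0],[np.sin(YAW),np.cos(YAW),0],[0,0,1]])
def stand(*q): return O+RS@np.array(q)
def plan(*wps):
    "wps: (pos, world angle deg of tool y or None)"
    s=read_state();R=np.array(s['tcp_rot']);p=np.array(s['position'])
    print('t',round(s['time_s'],2),'pos',np.round(p,4),'ang',round(np.degrees(np.arctan2(R[1,1],R[0,1])),1),'F',np.round(s['force'],1),'op',round(s['opening'],3),'j',np.round(s['joint_positions'],0))
    from scipy.spatial.transform import Rotation as Q
    for q,a in wps:
        t=R.T@(np.asarray(q)-p)*1000; o='-'
        if a is not None:
            a=np.radians(a);y=np.array([np.cos(a),np.sin(a),0]);z=np.array([0,0,-1]);T=np.column_stack([np.cross(y,z),y,z])
            o=np.round(Q.from_matrix(R.T@T).as_rotvec(degrees=True)/6,2)
        print(np.round(q,4),'->',np.round(t,1),o)
E
python3 - <<'E'
from h import *
plan(((.46,-.215,.3),3.2),(stand(-.085,-.28,.3),3.2),(stand(-.085,-.28,.23),3.2))
E
```

```text
t 0.1 pos [0.2629 0.5664 0.2467] ang 65.1 F [-0.7  0.2  0.2] op 1.003 j [ 55.  30.  82.   0.  68. -10.]
[ 0.46  -0.215  0.3  ] -> [-507.9 -625.7  -52.3] [-2.000e-02  1.000e-02  1.031e+01]
[ 0.5098 -0.2198  0.3   ] -> [-555.  -609.1  -52.4] [-2.000e-02  1.000e-02  1.031e+01]
[ 0.5098 -0.2198  0.23  ] -> [-555.1 -609.    17.6] [-2.000e-02  1.000e-02  1.031e+01]
```

{"op": "apply_moves", "data": {
  "rows": [
    {"x": 0,"y": 0,"z": -52,"claw": 255},
    {"x": -508,"y": -626,"z": -52,"rz": 10.3,"claw": 255},
    {"x": -508,"y": -626,"z": -52,"rz": 10.3,"claw": 255},
    {"x": -508,"y": -626,"z": -52,"rz": 10.3,"claw": 255},
    {"x": -508,"y": -626,"z": -52,"rz": 10.3,"claw": 255},
    {"x": -508,"y": -626,"z": -52,"rz": 10.3,"claw": 255},
    {"x": -508,"y": -626,"z": -52,"rz": 10.3,"claw": 255},
    {"x": -508,"y": -626,"z": -52,"rz": 10.3,"claw": 255},
    {"x": -508,"y": -626,"z": -52,"rz": 10.3,"claw": 255},
    {"x": -508,"y": -626,"z": -52,"rz": 10.3,"claw": 255}
  ]
}}

```text
validation failed for argument at $.ro...
```

Run:
```python
from h import *
plan(((.46,-.215,.3),3.2),(stand(-.09,-.28,.3),3.2),(stand(-.09,-.28,.228),3.2))
```

```text
t 0.1 pos [0.2629 0.5664 0.2467] ang 65.1 F [-0.7  0.2  0.2] op 1.003 j [ 55.  30.  82.   0.  68. -10.]
[ 0.46  -0.215  0.3  ] -> [-507.9 -625.7  -52.3] [-2.000e-02  1.000e-02  1.031e+01]
[ 0.5048 -0.2201  0.3   ] -> [-550.6 -611.5  -52.4] [-2.000e-02  1.000e-02  1.031e+01]
[ 0.5048 -0.2201  0.228 ] -> [-550.7 -611.3   19.6] [-2.000e-02  1.000e-02  1.031e+01]
```

{"op": "apply_moves", "data": {
  "rows": [
    {"x": 0,"y": 0,"z": -52,"rx": 0,"ry": 0,"rz": 0,"claw": 255},
    {"x": -50,"y": -62,"z": -52,"rx": 0,"ry": 0,"rz": 1,"claw": 255}
  ]
}}

```text
time_s: 0.35
position: [0.2803, 0.5106, 0.3033]
tcp_rot: [[-0.859, 0.513, 0.008], [0.513, 0.859, 0.01], [-0.001, 0.012, -1.0]]
force: [1.3, -1.1, 0.2]
opening: 0.858
grasp_force: 0.0
```

Run:
```python
from h import *
plan(((.46,-.215,.3),3.2),(stand(-.09,-.28,.3),3.2),(stand(-.09,-.28,.228),3.2))
```

```text
t 0.35 pos [0.2803 0.5106 0.3033] ang 59.2 F [ 1.3 -1.1  0.2] op 0.858 j [50. 23. 85.  0. 71. -9.]
[ 0.46  -0.215  0.3  ] -> [-526.3 -530.9   -2.5] [ 0.12 -0.05  9.33]
[ 0.5048 -0.2201  0.3   ] -> [-567.3 -512.4   -2.2] [ 0.12 -0.05  9.33]
[ 0.5048 -0.2201  0.228 ] -> [-567.2 -513.2   69.8] [ 0.12 -0.05  9.33]
```

{"op": "apply_moves", "data": {
  "rows": [
    {"x": -526,"y": -531,"z": 0,"rx": 0,"ry": 0,"rz": 9.3,"claw": 255},
    {"x": -526,"y": -531,"z": 0,"rx": 0,"ry": 0,"rz": 9.3,"claw": 255},
    {"x": -526,"y": -531,"z": 0,"rx": 0,"ry": 0,"rz": 9.3,"claw": 255},
    {"x": -526,"y": -531,"z": 0,"rx": 0,"ry": 0,"rz": 9.3,"claw": 255},
    {"x": -526,"y": -531,"z": 0,"rx": 0,"ry": 0,"rz": 9.3,"claw": 255},
    {"x": -526,"y": -531,"z": 0,"rx": 0,"ry": 0,"rz": 9.3,"claw": 255},
    {"x": -526,"y": -531,"z": 0,"rx": 0,"ry": 0,"rz": 9.3,"claw": 255},
    {"x": -526,"y": -531,"z": 0,"rx": 0,"ry": 0,"rz": 9.3,"claw": 255},
    {"x": -526,"y": -531,"z": 0,"rx": 0,"ry": 0,"rz": 9.3,"claw": 255},
    {"x": -526,"y": -531,"z": 0,"rx": 0,"ry": 0,"rz": 9.3,"claw": 255}
  ]
}}

```text
time_s: 1.6
position: [0.4275, -0.1027, 0.2995]
tcp_rot: [[-0.057, 0.998, 0.0], [0.998, 0.057, 0.0], [0.0, 0.0, -1.0]]
force: [0.8, 0.3, 0.1]
opening: 0.007
grasp_force: 0.0
```

{"op": "apply_moves", "data": {
  "rows": [
    {"x": 0,"y": 0,"z": 0,"rx": 0,"ry": 0,"rz": 0,"claw": 255},
    {"x": 0,"y": 0,"z": 0,"rx": 0,"ry": 0,"rz": 0,"claw": 255}
  ]
}}

```text
time_s: 1.85
position: [0.4268, -0.1004, 0.299]
tcp_rot: [[-0.056, 0.998, -0.002], [0.998, 0.056, 0.001], [0.002, -0.002, -1.0]]
force: [-0.0, -0.0, 0.6]
opening: 0.005
grasp_force: 0.0
```

Run:
```python
from h import *
plan(((.46,-.215,.3),3.2),(stand(-.09,-.28,.3),3.2),(stand(-.09,-.28,.228),3.2),(stand(-.05,-.28,.228),3.2),(stand(0.015,-.28,.228),3.2))
```

```text
t 1.85 pos [ 0.4268 -0.1004  0.299 ] ang 3.2 F [-0.  -0.   0.6] op 0.005 j [-28.  12. 104.   0.  65. -31.]
[ 0.46  -0.215  0.3  ] -> [-116.3   26.7   -1.2] [-0.02 -0.01  0.  ]
[ 0.5048 -0.2201  0.3   ] -> [-123.9   71.1   -1.3] [-0.02 -0.01  0.  ]
[ 0.5048 -0.2201  0.228 ] -> [-124.    71.2   70.7] [-0.02 -0.01  0.  ]
[ 0.5447 -0.2179  0.228 ] -> [-124.   111.2   70.6] [-0.02 -0.01  0.  ]
[ 0.6096 -0.2142  0.228 ] -> [-124.1  176.2   70.5] [-0.02 -0.01  0.  ]
```

{"op": "apply_moves", "data": {
  "rows": [
    {"x": -60,"y": 13,"z": 0,"rx": 0,"ry": 0,"rz": 0,"claw": 255},
    {"x": -116,"y": 50,"z": 0,"rx": 0,"ry": 0,"rz": 0,"claw": 255},
    {"x": -124,"y": 71,"z": 50,"rx": 0,"ry": 0,"rz": 0,"claw": 255},
    {"x": -124,"y": 71,"z": 71,"rx": 0,"ry": 0,"rz": 0,"claw": 255},
    {"x": -124,"y": 90,"z": 71,"rx": 0,"ry": 0,"rz": 0,"claw": 255},
    {"x": -124,"y": 105,"z": 71,"rx": 0,"ry": 0,"rz": 0,"claw": 255},
    {"x": -124,"y": 120,"z": 71,"rx": 0,"ry": 0,"rz": 0,"claw": 255},
    {"x": -124,"y": 135,"z": 71,"rx": 0,"ry": 0,"rz": 0,"claw": 255}
  ]
}}

```text
time_s: 2.85
position: [0.5693, -0.2154, 0.2292]
tcp_rot: [[-0.059, 0.998, -0.002], [0.998, 0.059, 0.0], [0.0, -0.002, -1.0]]
force: [-2.4, -0.3, 2.2]
opening: 0.004
grasp_force: 1.2
```

{"op": "apply_moves", "data": {
  "rows": [
    {"x": 0,"y": 10,"z": 0,"rx": 0,"ry": 0,"rz": 0,"claw": 255},
    {"x": 0,"y": 20,"z": 0,"rx": 0,"ry": 0,"rz": 0,"claw": 255},
    {"x": 0,"y": 26,"z": 0,"rx": 0,"ry": 0,"rz": 0,"claw": 255},
    {"x": 0,"y": 26,"z": 0,"rx": 0,"ry": 0,"rz": 0,"claw": 255}
  ]
}}

```text
time_s: 3.35
position: [0.5959, -0.2153, 0.2284]
tcp_rot: [[-0.058, 0.998, 0.0], [0.998, 0.058, -0.0], [-0.0, 0.0, -1.0]]
force: [-0.6, 0.7, -0.6]
opening: 0.007
grasp_force: 0.0
```

{"op": "apply_moves", "data": {
  "rows": [
    {"x": 0,"y": -60,"z": 0,"rx": 0,"ry": 0,"rz": 0,"claw": 255},
    {"x": 0,"y": -100,"z": -50,"rx": 0,"ry": 0,"rz": 0,"claw": 100},
    {"x": 0,"y": -100,"z": -72,"rx": 0,"ry": 0,"rz": 0,"claw": 100}
  ]
}}

```text
time_s: 3.72
position: [0.4931, -0.221, 0.3023]
tcp_rot: [[-0.055, 0.998, -0.0], [0.998, 0.055, -0.0], [-0.0, -0.0, -1.0]]
force: [-0.1, 0.6, 0.5]
opening: 0.149
grasp_force: 0.0
```

```bash
cat >> h.py <<'E'
SPEC=dict(large=(.046,88,.111),medium=(.038,74,.103),small=(.030,62,.095),mini=(.024,50,.089))
def cloud(n='top'):
    p,d=capture(n);c=camera_params(n);v,u=np.mgrid[0:384,0:512];return p,world(c,u,v,d),cv2.cvtColor(p,cv2.COLOR_RGB2HSV)
def blocks(p,W,hsv):
    "find beech block tops on the bench in front of the stand: centre (mm), size, yaw of block y"
    X,Y,Z=np.moveaxis(W,-1,0)
    m=(X>.33)&(X<.505)&(Y>-.2)&(Y<.36)&(Z>.017)&(Z<.06)&(hsv[...,0]<20)&(hsv[...,1]>40)&(hsv[...,1]<190)
    n,l,st,_=cv2.connectedComponentsWithStats(cv2.morphologyEx(m.astype(np.uint8),cv2.MORPH_CLOSE,np.ones((3,3))))
    for i in range(1,n):
        k=(l==i)&m
        if k.sum()<90: continue
        (c,s,a)=cv2.minAreaRect((W[k][:,:2]*1000).astype(np.float32));a+=0 if s[0]>s[1] else 90
        print('block',k.sum(),np.round(c,1),np.round(s,1),'yang',round(a,1),'z',round(float(np.median(W[k][:,2])),4),'rgb',np.median(p[k],0))
E
python3 - <<'E'
from h import *
p,W,hsv=cloud('top');save('top2',p,(120,60,400,270),2.5);blocks(p,W,hsv)
plan()
E
```

```text
block 356 [ 433.8 -109.2] [73.9 49. ] yang 75.4 z 0.0387 rgb [208. 179. 137.]
block 368 [424.1 264.2] [86.1 48.6] yang 86.2 z 0.0471 rgb [207. 177. 135.]
block 174 [431.2 143.1] [48.3 60.9] yang 99.5 z 0.0308 rgb [215. 184. 140.]
block 212 [426.6   9.3] [47.1 48.9] yang 169.1 z 0.0247 rgb [210. 179. 137.]
t 3.77 pos [ 0.4956 -0.2222  0.3053] ang 3.2 F [ 0.7 -0.6  1.7] op 0.192 j [-36.  20.  90.  -0.  70. -39.]
```

View pics/top2.png

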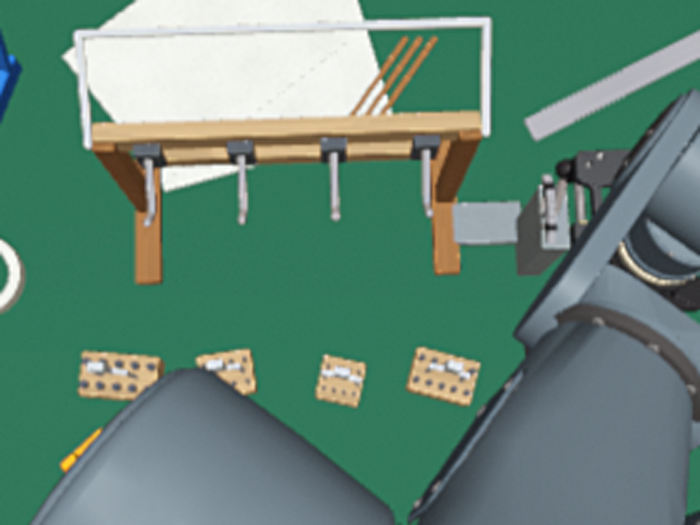

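The picture shows the keeper bar behind the crossbar (row 25), the knob at (563,167) past the open mark, and all four blocks in place. On to the large block.

Run:
```python
from h import *
plan(((.425,.2645,.3),86.3))
p,W,hsv=cloud('top')
X,Y,Z=np.moveaxis(W,-1,0)
for y in(.135,.045,-.045,-.135):
    h=stand(0,y,.239);m=(abs(Y-h[1])<.02)&(X<.625)&(X>.545)&(Z>.228)&(Z<.268)
    Q=(W[m]-O)@RS; 
    print(np.round(h,4),m.sum(),'y med',np.round(np.median(Q[:,1]),4),'x min',Q[:,0].min().round(4),'tip x',np.median(Q[Q[:,2]>.256][:,0]).round(4),'tip z',np.percentile(Q[:,2],98).round(4),'low z',np.median(Q[abs(Q[:,0])<.005][:,2]).round(4))
```

```text
t 3.77 pos [ 0.4956 -0.2222  0.3053] ang 3.2 F [ 0.7 -0.6  1.7] op 0.192 j [-36.  20.  90.  -0.  70. -39.]
[0.425  0.2645 0.3   ] -> [489.9 -43.4   2.8] [ 1.000e-02  7.000e-02 -1.385e+01]
[0.5715 0.1993 0.239 ] 156 y med 0.1341 x min -0.0217 tip x 0.0472 tip z 0.2675 low z 0.2391
[0.5765 0.1094 0.239 ] 127 y med 0.0447 x min -0.0211 tip x 0.0459 tip z 0.2667 low z 0.2391
[0.5815 0.0196 0.239 ] 72 y med -0.0447 x min -0.0219 tip x -0.0181 tip z 0.2611 low z 0.2387
[ 0.5865 -0.0703  0.239 ] 68 y med -0.134 x min -0.0217 tip x -0.0195 tip z 0.2604 low z 0.2372
```

{"op": "apply_moves", "data": {
  "rows": [
    {"x": 490,"y": -43,"z": 3,"rx": 0,"ry": 0,"rz": -13.85,"claw": 60},
    {"x": 490,"y": -43,"z": 3,"rx": 0,"ry": 0,"rz": -13.85,"claw": 60},
    {"x": 490,"y": -43,"z": 3,"rx": 0,"ry": 0,"rz": -13.85,"claw": 60},
    {"x": 490,"y": -43,"z": 3,"rx": 0,"ry": 0,"rz": -13.85,"claw": 60},
    {"x": 490,"y": -43,"z": 3,"rx": 0,"ry": 0,"rz": -13.85,"claw": 60},
    {"x": 490,"y": -43,"z": 3,"rx": 0,"ry": 0,"rz": -13.85,"claw": 60},
    {"x": 490,"y": -43,"z": 3,"rx": 0,"ry": 0,"rz": -13.85,"claw": 60},
    {"x": 490,"y": -43,"z": 3,"rx": 0,"ry": 0,"rz": -13.85,"claw": 60},
    {"x": 490,"y": -43,"z": 3,"rx": 0,"ry": 0,"rz": -13.85,"claw": 60},
    {"x": 490,"y": -43,"z": 3,"rx": 0,"ry": 0,"rz": -13.85,"claw": 60}
  ]
}}

```text
time_s: 5.08
position: [0.4241, 0.2654, 0.2965]
tcp_rot: [[-0.998, 0.063, -0.002], [0.063, 0.998, -0.001], [0.002, -0.001, -1.0]]
force: [-0.5, -0.9, -0.1]
opening: 0.764
grasp_force: 0.0
```

{"op": "apply_moves", "data": {
  "rows": [
    {"x": 0,"y": 0,"z": 0,"rx": 0,"ry": 0,"rz": 0,"claw": 60},
    {"x": 0,"y": 0,"z": 0,"rx": 0,"ry": 0,"rz": 0,"claw": 60}
  ]
}}

```text
time_s: 5.32
position: [0.425, 0.2645, 0.2974]
tcp_rot: [[-0.998, 0.066, -0.0], [0.066, 0.998, -0.0], [0.0, -0.0, -1.0]]
force: [0.9, 0.5, -0.5]
opening: 0.769
grasp_force: 0.0
```

Run:
```python
from h import *
p,W,hsv=cloud('wrist');save('w1',p,s=1.2)
plan(((.425,.2645,.24),86.3),((.425,.2645,.147),86.3))
```

```text
t 5.38 pos [0.425  0.2646 0.2975] ang 86.3 F [ 0.9 -0.1  0.7] op 0.762 j [ 19.  17.  96.  -0.  67. -67.]
[0.425  0.2645 0.24  ] -> [-0.  -0.1 57.5] [-0.   -0.   -0.01]
[0.425  0.2645 0.147 ] -> [-0.000e+00 -1.000e-01  1.505e+02] [-0.   -0.   -0.01]
```

View pics/w1.png

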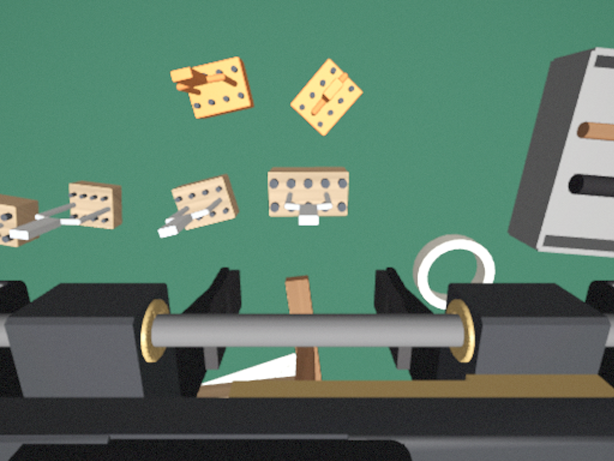

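The wrist view shows the large block's tab at (308,215), centred between the fingers at columns 235 and 380. I descend and grip.

{"op": "apply_moves", "data": {
  "rows": [
    {"x": 0,"y": 0,"z": 50,"rx": 0,"ry": 0,"rz": 0,"claw": 100},
    {"x": 0,"y": 0,"z": 90,"rx": 0,"ry": 0,"rz": 0,"claw": 120},
    {"x": 0,"y": 0,"z": 120,"rx": 0,"ry": 0,"rz": 0,"claw": 120},
    {"x": 0,"y": 0,"z": 140,"rx": 0,"ry": 0,"rz": 0,"claw": 120},
    {"x": 0,"y": 0,"z": 150,"rx": 0,"ry": 0,"rz": 0,"claw": 120},
    {"x": 0,"y": 0,"z": 150,"rx": 0,"ry": 0,"rz": 0,"claw": 255},
    {"x": 0,"y": 0,"z": 150,"rx": 0,"ry": 0,"rz": 0,"claw": 255},
    {"x": 0,"y": 0,"z": 150,"rx": 0,"ry": 0,"rz": 0,"claw": 255},
    {"x": 0,"y": 0,"z": 150,"rx": 0,"ry": 0,"rz": 0,"claw": 255}
  ]
}}

```text
time_s: 6.5
position: [0.4248, 0.2657, 0.1481]
tcp_rot: [[-0.998, 0.063, 0.001], [0.063, 0.998, -0.0], [-0.001, 0.0, -1.0]]
force: [0.5, -1.4, 1.1]
opening: 0.177
grasp_force: 30.0
```

```bash
cat >> h.py <<'E'
DZ=.036
def hookplan(hy,clear=.036):
    plan(((*stand(-.075,hy,0)[:2],.242+clear+DZ),93.2),((*stand(0,hy,0)[:2],.242+clear+DZ),93.2),((*stand(0,hy,0)[:2],.242+DZ),93.2))
E
python3 -c "
from h import *
hookplan(.135)"
```

```text
t 6.5 pos [0.4248 0.2657 0.1481] ang 86.4 F [ 0.5 -1.4  1.1] op 0.177 j [ 19.  30. 105.  -0.  45. -67.]
[0.4966 0.1951 0.314 ] -> [ -76.2  -66.  -165.8] [-0.    0.01 -1.13]
[0.5715 0.1993 0.314 ] -> [-150.7  -57.1 -165.7] [-0.    0.01 -1.13]
[0.5715 0.1993 0.278 ] -> [-150.7  -57.1 -129.7] [-0.    0.01 -1.13]
```

{"op": "apply_moves", "data": {
  "rows": [
    {"x": 0,"y": 0,"z": -30,"rx": 0,"ry": 0,"rz": 0,"claw": 255},
    {"x": 0,"y": 0,"z": -75,"rx": 0,"ry": 0,"rz": 0,"claw": 255},
    {"x": 0,"y": 0,"z": -120,"rx": 0,"ry": 0,"rz": -0.3,"claw": 255},
    {"x": -10,"y": -10,"z": -155,"rx": 0,"ry": 0,"rz": -0.6,"claw": 255},
    {"x": -35,"y": -32,"z": -168,"rx": 0,"ry": 0,"rz": -0.9,"claw": 255},
    {"x": -60,"y": -52,"z": -168,"rx": 0,"ry": 0,"rz": -1.13,"claw": 255},
    {"x": -76,"y": -66,"z": -168,"rx": 0,"ry": 0,"rz": -1.13,"claw": 255},
    {"x": -76,"y": -66,"z": -168,"rx": 0,"ry": 0,"rz": -1.13,"claw": 255},
    {"x": -76,"y": -66,"z": -168,"rx": 0,"ry": 0,"rz": -1.13,"claw": 255}
  ]
}}

```text
time_s: 7.62
position: [0.495, 0.1955, 0.3148]
tcp_rot: [[-0.998, -0.055, -0.003], [-0.055, 0.998, 0.0], [0.003, 0.001, -1.0]]
force: [0.1, 0.7, -2.8]
opening: 0.176
grasp_force: 30.0
```

```bash
python3 -c "
from h import *
p,W,h=cloud('scene');save('s2',p,(190,90,390,240),3.5)
hookplan(.135)"
```

```text
t 7.67 pos [0.495  0.1957 0.315 ] ang 93.2 F [ 0.1  0.7 -3.1] op 0.181 j [ 10.  19.  90.   0.  71. -84.]
[0.4966 0.1951 0.314 ] -> [-1.6 -0.7  1. ] [ 0.   -0.02 -0.  ]
[0.5715 0.1993 0.314 ] -> [-76.6  -0.7   0.8] [ 0.   -0.02 -0.  ]
[0.5715 0.1993 0.278 ] -> [-76.7  -0.7  36.8] [ 0.   -0.02 -0.  ]
```

View pics/s2.png

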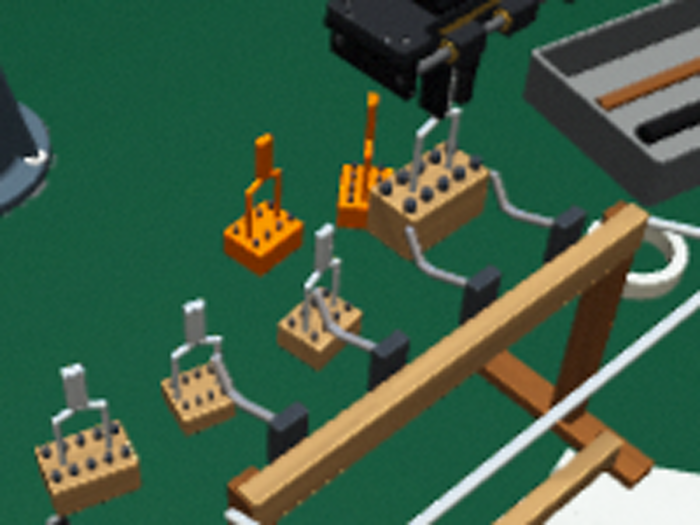

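The large block is held level at (430,195), in front of hook 1 at (520,210). I run it in over the tip and lower it.

{"op": "apply_moves", "data": {
  "rows": [
    {"x": -20,"y": -1,"z": 0,"rx": 0,"ry": 0,"rz": 0,"claw": 255},
    {"x": -40,"y": -1,"z": 0,"rx": 0,"ry": 0,"rz": 0,"claw": 255},
    {"x": -60,"y": -1,"z": 0,"rx": 0,"ry": 0,"rz": 0,"claw": 255},
    {"x": -76,"y": -1,"z": 0,"rx": 0,"ry": 0,"rz": 0,"claw": 255},
    {"x": -76,"y": -1,"z": 0,"rx": 0,"ry": 0,"rz": 0,"claw": 255},
    {"x": -76,"y": -1,"z": 12,"rx": 0,"ry": 0,"rz": 0,"claw": 255},
    {"x": -76,"y": -1,"z": 24,"rx": 0,"ry": 0,"rz": 0,"claw": 255},
    {"x": -76,"y": -1,"z": 33,"rx": 0,"ry": 0,"rz": 0,"claw": 255},
    {"x": -76,"y": -1,"z": 36,"rx": 0,"ry": 0,"rz": 0,"claw": 255},
    {"x": -76,"y": -1,"z": 36,"rx": 0,"ry": 0,"rz": 0,"claw": 255}
  ]
}}

```text
time_s: 8.93
position: [0.5722, 0.1983, 0.2796]
tcp_rot: [[-0.998, -0.055, 0.0], [-0.055, 0.998, 0.0], [-0.0, 0.0, -1.0]]
force: [-0.4, -0.2, -2.9]
opening: 0.179
grasp_force: 30.0
```

{"op": "apply_moves", "data": {
  "rows": [
    {"x": 0,"y": 0,"z": 2,"rx": 0,"ry": 0,"rz": 0,"claw": 255},
    {"x": 0,"y": 0,"z": 4,"rx": 0,"ry": 0,"rz": 0,"claw": 255},
    {"x": 0,"y": 0,"z": 4,"rx": 0,"ry": 0,"rz": 0,"claw": 255}
  ]
}}

```text
time_s: 9.3
position: [0.5726, 0.1983, 0.2764]
tcp_rot: [[-0.998, -0.055, 0.002], [-0.055, 0.998, 0.0], [-0.002, 0.0, -1.0]]
force: [-0.9, 0.5, 3.4]
opening: 0.179
grasp_force: 30.0
```

{"op": "apply_moves", "data": {
  "rows": [
    {"x": 0,"y": 0,"z": 2,"rx": 0,"ry": 0,"rz": 0,"claw": 255},
    {"x": 0,"y": 0,"z": 4,"rx": 0,"ry": 0,"rz": 0,"claw": 255},
    {"x": 0,"y": 0,"z": 6,"rx": 0,"ry": 0,"rz": 0,"claw": 255},
    {"x": 0,"y": 0,"z": 6,"rx": 0,"ry": 0,"rz": 0,"claw": 255},
    {"x": 0,"y": 0,"z": 6,"rx": 0,"ry": 0,"rz": 0,"claw": 255}
  ]
}}

```text
time_s: 9.93
position: [0.5727, 0.1983, 0.2703]
tcp_rot: [[-0.998, -0.055, 0.002], [-0.055, 0.998, 0.0], [-0.002, 0.0, -1.0]]
force: [-0.6, -1.2, 6.1]
opening: 0.18
grasp_force: 30.0
```

```bash
cat >> h.py <<'E'
def hookz(p,W,hy):
    "stand-frame height of the hook's arm close to the saddle, seen behind the loop"
    Q=(W.reshape(-1,3)-O)@RS
    for a,b in((-.024,-.015),(.008,.02)):
        m=(abs(Q[:,1]-hy)<.006)&(Q[:,0]>a)&(Q[:,0]<b)&(Q[:,2]>.215)&(Q[:,2]<.266);print('hook x',a,m.sum(),np.round(np.percentile(Q[m][:,2],[10,50,95]),4) if m.any() else '')
E
python3 -c "
from h import *
plan()
p,W,h=cloud('scene');save('s3',p,(270,80,390,180),5)
[hookz(p,W,y) for y in(.135,.045)]"
```

```text
t 9.93 pos [0.5727 0.1983 0.2703] ang 93.2 F [-0.6 -1.2  6.1] op 0.18 j [  9.  27.  84.  -0.  69. -85.]
hook x -0.024 0 
hook x 0.008 12 [0.2299 0.2326 0.2373]
hook x -0.024 11 [0.2531 0.258  0.2604]
hook x 0.008 11 [0.2359 0.2413 0.2446]
```

View pics/s3.png

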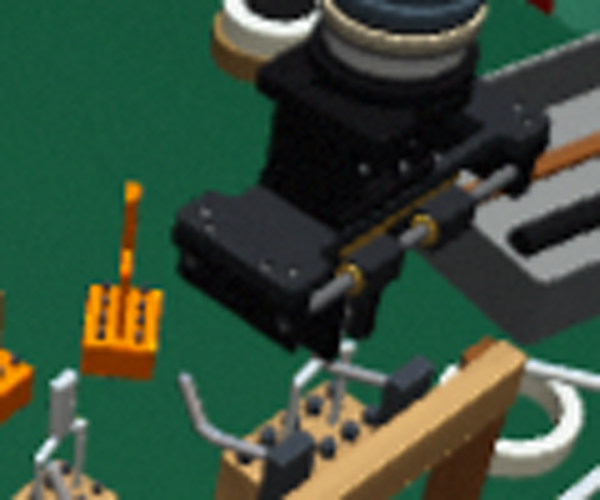

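Hook 1 gave by about 8 mm: its arm is at 0.2326 against 0.2413 for hook 2, at a 9 N load. The loop is on the hook at (345,355). I ease up and release.

{"op": "apply_moves", "data": {
  "rows": [
    {"x": 0,"y": 0,"z": -4,"rx": 0,"ry": 0,"rz": 0,"claw": 255},
    {"x": 0,"y": 0,"z": -8,"rx": 0,"ry": 0,"rz": 0,"claw": 255},
    {"x": 0,"y": 0,"z": -8.5,"rx": 0,"ry": 0,"rz": 0,"claw": 255},
    {"x": 0,"y": 0,"z": -8.5,"rx": 0,"ry": 0,"rz": 0,"claw": 150},
    {"x": 0,"y": 0,"z": -8.5,"rx": 0,"ry": 0,"rz": 0,"claw": 150},
    {"x": 0,"y": 0,"z": -8.5,"rx": 0,"ry": 0,"rz": 0,"claw": 150},
    {"x": 0,"y": 0,"z": -8.5,"rx": 0,"ry": 0,"rz": 0,"claw": 150},
    {"x": 0,"y": 0,"z": -30,"rx": 0,"ry": 0,"rz": 0,"claw": 150},
    {"x": 0,"y": 0,"z": -60,"rx": 0,"ry": 0,"rz": 0,"claw": 150},
    {"x": 0,"y": 0,"z": -80,"rx": 0,"ry": 0,"rz": 0,"claw": 150}
  ]
}}

```text
time_s: 11.22
position: [0.5726, 0.1983, 0.3509]
tcp_rot: [[-0.998, -0.055, 0.002], [-0.055, 0.998, 0.0], [-0.002, 0.0, -1.0]]
force: [0.6, -0.3, -0.3]
opening: 0.409
grasp_force: 0.0
```

```bash
python3 -c "
from h import *
p,W,h=cloud('scene');save('s4',p,(190,70,390,240),3.5)
X,Y,Z=np.moveaxis(W,-1,0);m=(X>.38)&(X<.48)&(Y>-.2)&(Y<-.04)&(Z>.036)&(Z<.043);print(m.sum(),W[m].mean(0))
blocks(*cloud('top'))
plan(((.434,-.109,.3),75.5))"
```

```text
248 [ 0.43655746 -0.11229062  0.03852991]
block 350 [ 434.  -109.2] [73.3 48.9] yang 76.2 z 0.0386 rgb [227. 197. 154.]
block 278 [431.3 142.9] [49.1 61.2] yang 100.8 z 0.0304 rgb [232.5 202.  156. ]
block 142 [416.1  11.7] [46.7 27.1] yang 78.9 z 0.0245 rgb [226. 195. 153.]
t 11.32 pos [0.5735 0.1985 0.3522] ang 93.2 F [ 0.4  0.  -0.9] op 0.413 j [  9.  23.  77.  -0.  79. -85.]
[ 0.434 -0.109  0.3  ] -> [ 156.6 -299.3   51.1] [0.01 0.05 2.95]
```

View pics/s4.png

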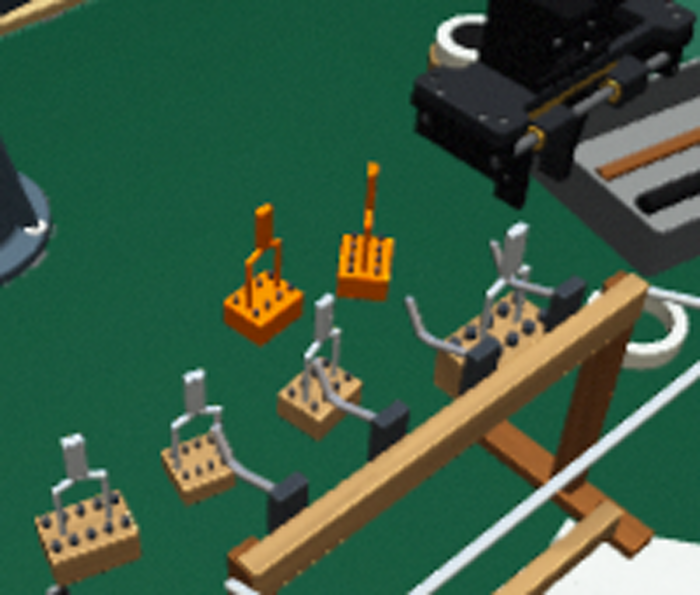

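The large block hangs at (490,330). The medium block is still at (434,-109).

{"op": "apply_moves", "data": {
  "rows": [
    {"x": 60,"y": 0,"z": 0,"rx": 0,"ry": 0,"rz": 0,"claw": 110},
    {"x": 157,"y": -299,"z": 51,"rx": 0,"ry": 0,"rz": 2.95,"claw": 110},
    {"x": 157,"y": -299,"z": 51,"rx": 0,"ry": 0,"rz": 2.95,"claw": 110},
    {"x": 157,"y": -299,"z": 51,"rx": 0,"ry": 0,"rz": 2.95,"claw": 110},
    {"x": 157,"y": -299,"z": 51,"rx": 0,"ry": 0,"rz": 2.95,"claw": 110},
    {"x": 157,"y": -299,"z": 51,"rx": 0,"ry": 0,"rz": 2.95,"claw": 110},
    {"x": 157,"y": -299,"z": 51,"rx": 0,"ry": 0,"rz": 2.95,"claw": 110},
    {"x": 157,"y": -299,"z": 51,"rx": 0,"ry": 0,"rz": 2.95,"claw": 110},
    {"x": 157,"y": -299,"z": 51,"rx": 0,"ry": 0,"rz": 2.95,"claw": 110}
  ]
}}

```text
time_s: 12.45
position: [0.4321, -0.1075, 0.2985]
tcp_rot: [[-0.969, 0.249, -0.0], [0.249, 0.969, 0.001], [0.0, 0.001, -1.0]]
force: [-0.2, 0.4, -0.1]
opening: 0.568
grasp_force: 0.0
```

```bash
python3 -c "
from h import *
p,W,h=cloud('scene')
X,Y,Z=np.moveaxis(W,-1,0);m=(X>.38)&(X<.48)&(Y>-.2)&(Y<-.04)&(Z>.036)&(Z<.043);print(m.sum(),W[m].mean(0))
plan(((.434,-.109,.139),76))"
```

```text
253 [ 0.43635018 -0.11126875  0.03843203]
t 12.5 pos [ 0.4322 -0.1074  0.2986] ang 75.6 F [-0.5 -0.   0.1] op 0.569 j [ -28.   12.  103.    0.   65. -104.]
[ 0.434 -0.109  0.139] -> [ -2.1  -1.1 159.6] [ 0.    0.   -0.06]
```

{"op": "apply_moves", "data": {
  "rows": [
    {"x": -2,"y": -1,"z": 50,"rx": 0,"ry": 0,"rz": 0,"claw": 120},
    {"x": -2,"y": -1,"z": 95,"rx": 0,"ry": 0,"rz": 0,"claw": 120},
    {"x": -2,"y": -1,"z": 130,"rx": 0,"ry": 0,"rz": 0,"claw": 120},
    {"x": -2,"y": -1,"z": 150,"rx": 0,"ry": 0,"rz": 0,"claw": 120},
    {"x": -2,"y": -1,"z": 160,"rx": 0,"ry": 0,"rz": 0,"claw": 120},
    {"x": -2,"y": -1,"z": 160,"rx": 0,"ry": 0,"rz": 0,"claw": 255},
    {"x": -2,"y": -1,"z": 160,"rx": 0,"ry": 0,"rz": 0,"claw": 255},
    {"x": -2,"y": -1,"z": 160,"rx": 0,"ry": 0,"rz": 0,"claw": 255},
    {"x": -2,"y": -1,"z": 160,"rx": 0,"ry": 0,"rz": 0,"claw": 255}
  ]
}}

```text
time_s: 13.62
position: [0.434, -0.1107, 0.1392]
tcp_rot: [[-0.968, 0.251, 0.001], [0.251, 0.968, -0.001], [-0.001, -0.001, -1.0]]
force: [0.3, -1.1, 1.9]
opening: 0.177
grasp_force: 30.0
```

```bash
python3 -c "
from h import *
hookplan(.045)"
```

```text
t 13.62 pos [ 0.434  -0.1107  0.1392] ang 75.5 F [ 0.3 -1.1  1.9] op 0.177 j [ -29.   28.  113.   -0.   39. -104.]
[0.5016 0.1052 0.314 ] -> [ -11.6  225.9 -174.9] [-0.01  0.01 -2.95]
[0.5765 0.1094 0.314 ] -> [ -83.   248.8 -174.8] [-0.01  0.01 -2.95]
[0.5765 0.1094 0.278 ] -> [ -82.9  248.8 -138.8] [-0.01  0.01 -2.95]
```

{"op": "apply_moves", "data": {
  "rows": [
    {"x": 0,"y": 0,"z": -30,"rx": 0,"ry": 0,"rz": 0,"claw": 255},
    {"x": 0,"y": 0,"z": -75,"rx": 0,"ry": 0,"rz": -0.5,"claw": 255},
    {"x": 0,"y": 10,"z": -125,"rx": 0,"ry": 0,"rz": -1,"claw": 255},
    {"x": -2,"y": 45,"z": -165,"rx": 0,"ry": 0,"rz": -1.5,"claw": 255},
    {"x": -4,"y": 90,"z": -176,"rx": 0,"ry": 0,"rz": -2,"claw": 255},
    {"x": -7,"y": 140,"z": -176,"rx": 0,"ry": 0,"rz": -2.5,"claw": 255},
    {"x": -9,"y": 185,"z": -176,"rx": 0,"ry": 0,"rz": -2.95,"claw": 255},
    {"x": -11,"y": 215,"z": -176,"rx": 0,"ry": 0,"rz": -2.95,"claw": 255},
    {"x": -12,"y": 226,"z": -176,"rx": 0,"ry": 0,"rz": -2.95,"claw": 255},
    {"x": -12,"y": 226,"z": -176,"rx": 0,"ry": 0,"rz": -2.95,"claw": 255}
  ]
}}

```text
time_s: 14.88
position: [0.5016, 0.1052, 0.3142]
tcp_rot: [[-0.998, -0.056, -0.001], [-0.056, 0.998, -0.001], [0.001, -0.001, -1.0]]
force: [0.1, -0.2, -2.2]
opening: 0.176
grasp_force: 30.0
```

```bash
python3 -c "
from h import *
hookplan(.045)"
```

```text
t 14.88 pos [0.5016 0.1052 0.3142] ang 93.2 F [ 0.1 -0.2 -2.2] op 0.176 j [ -1.  17.  93.  -0.  70. -94.]
[0.5016 0.1052 0.314 ] -> [-0.1  0.1  0.2] [-0.01 -0.01  0.  ]
[0.5765 0.1094 0.314 ] -> [-75.1   0.    0.1] [-0.01 -0.01  0.  ]
[0.5765 0.1094 0.278 ] -> [-75.1   0.   36.1] [-0.01 -0.01  0.  ]
```

{"op": "apply_moves", "data": {
  "rows": [
    {"x": -20,"y": 0,"z": 0,"rx": 0,"ry": 0,"rz": 0,"claw": 255},
    {"x": -40,"y": 0,"z": 0,"rx": 0,"ry": 0,"rz": 0,"claw": 255},
    {"x": -60,"y": 0,"z": 0,"rx": 0,"ry": 0,"rz": 0,"claw": 255},
    {"x": -75,"y": 0,"z": 0,"rx": 0,"ry": 0,"rz": 0,"claw": 255},
    {"x": -75,"y": 0,"z": 0,"rx": 0,"ry": 0,"rz": 0,"claw": 255},
    {"x": -75,"y": 0,"z": 12,"rx": 0,"ry": 0,"rz": 0,"claw": 255},
    {"x": -75,"y": 0,"z": 24,"rx": 0,"ry": 0,"rz": 0,"claw": 255},
    {"x": -75,"y": 0,"z": 33,"rx": 0,"ry": 0,"rz": 0,"claw": 255},
    {"x": -75,"y": 0,"z": 36,"rx": 0,"ry": 0,"rz": 0,"claw": 255},
    {"x": -75,"y": 0,"z": 36,"rx": 0,"ry": 0,"rz": 0,"claw": 255}
  ]
}}

```text
time_s: 16.12
position: [0.5768, 0.1095, 0.2785]
tcp_rot: [[-0.998, -0.055, 0.0], [-0.055, 0.998, -0.0], [-0.0, -0.0, -1.0]]
force: [-0.6, 0.3, -2.0]
opening: 0.175
grasp_force: 30.0
```

{"op": "apply_moves", "data": {
  "rows": [
    {"x": 0,"y": 0,"z": 2,"rx": 0,"ry": 0,"rz": 0,"claw": 255},
    {"x": 0,"y": 0,"z": 4,"rx": 0,"ry": 0,"rz": 0,"claw": 255},
    {"x": 0,"y": 0,"z": 6,"rx": 0,"ry": 0,"rz": 0,"claw": 255},
    {"x": 0,"y": 0,"z": 8.5,"rx": 0,"ry": 0,"rz": 0,"claw": 255},
    {"x": 0,"y": 0,"z": 8.5,"rx": 0,"ry": 0,"rz": 0,"claw": 255},
    {"x": 0,"y": 0,"z": 8.5,"rx": 0,"ry": 0,"rz": 0,"claw": 255}
  ]
}}

```text
time_s: 16.88
position: [0.5774, 0.1095, 0.2711]
tcp_rot: [[-0.998, -0.055, 0.002], [-0.055, 0.998, 0.0], [-0.002, -0.0, -1.0]]
force: [-1.2, -0.6, 6.4]
opening: 0.179
grasp_force: 30.0
```

```bash
python3 -c "
from h import *
plan()
p,W,h=cloud('scene')
[hookz(p,W,y) for y in(.135,.045,-.045)]"
```

```text
t 16.88 pos [0.5774 0.1095 0.2711] ang 93.2 F [-1.2 -0.6  6.4] op 0.179 j [ -0.  26.  86.   0.  68. -93.]
hook x -0.024 0 
hook x 0.008 12 [0.2387 0.2416 0.2444]
hook x -0.024 0 
hook x 0.008 12 [0.2329 0.234  0.2371]
hook x -0.024 13 [0.2513 0.2577 0.2608]
hook x 0.008 12 [0.2377 0.2411 0.2439]
```

{"op": "apply_moves", "data": {
  "rows": [
    {"x": 0,"y": 0,"z": 1.3,"rx": 0,"ry": 0,"rz": 0,"claw": 255},
    {"x": 0,"y": 0,"z": 1.3,"rx": 0,"ry": 0,"rz": 0,"claw": 255},
    {"x": 0,"y": 0,"z": 1.3,"rx": 0,"ry": 0,"rz": 0,"claw": 255}
  ]
}}

```text
time_s: 17.3
position: [0.5774, 0.1095, 0.2699]
tcp_rot: [[-0.998, -0.055, 0.002], [-0.055, 0.998, 0.0], [-0.002, -0.0, -1.0]]
force: [-1.9, 0.4, 7.6]
opening: 0.174
grasp_force: 30.0
```

{"op": "apply_moves", "data": {
  "rows": [
    {"x": 0,"y": 0,"z": -4,"rx": 0,"ry": 0,"rz": 0,"claw": 255},
    {"x": 0,"y": 0,"z": -8,"rx": 0,"ry": 0,"rz": 0,"claw": 255},
    {"x": 0,"y": 0,"z": -9,"rx": 0,"ry": 0,"rz": 0,"claw": 255},
    {"x": 0,"y": 0,"z": -9,"rx": 0,"ry": 0,"rz": 0,"claw": 150},
    {"x": 0,"y": 0,"z": -9,"rx": 0,"ry": 0,"rz": 0,"claw": 150},
    {"x": 0,"y": 0,"z": -9,"rx": 0,"ry": 0,"rz": 0,"claw": 150},
    {"x": 0,"y": 0,"z": -9,"rx": 0,"ry": 0,"rz": 0,"claw": 150},
    {"x": 0,"y": 0,"z": -30,"rx": 0,"ry": 0,"rz": 0,"claw": 150},
    {"x": 0,"y": 0,"z": -60,"rx": 0,"ry": 0,"rz": 0,"claw": 150},
    {"x": 30,"y": 0,"z": -80,"rx": 0,"ry": 0,"rz": 0,"claw": 150}
  ]
}}

```text
time_s: 18.55
position: [0.5487, 0.1076, 0.3499]
tcp_rot: [[-0.998, -0.055, 0.003], [-0.055, 0.998, -0.0], [-0.003, -0.0, -1.0]]
force: [-0.1, 0.0, -0.7]
opening: 0.411
grasp_force: 0.0
```

```bash
cat >> h.py <<'E'
def hung():
    p,W,h=cloud('scene');Q=(W.reshape(-1,3)-O)@RS
    for hy in(.135,.045,-.045,-.135):
        m=(abs(Q[:,1]-hy)<.012)&(abs(Q[:,0])<.02)&(Q[:,2]>.268)&(Q[:,2]<.3);print('tab',hy,m.sum(),np.round(Q[m].mean(0),3) if m.any() else '', 'top',np.round(Q[m][:,2].max(),3) if m.any() else '')
    X,Y,Z=np.moveaxis(W,-1,0);blocks(p,W,h)
E
python3 -c "
from h import *
hung();print('top');blocks(*cloud('top'))
plan(((.4312,.143,.3),100.9))"
```

```text
tab 0.135 47 [0.001 0.131 0.281] top 0.289
tab 0.045 50 [0.001 0.043 0.28 ] top 0.289
tab -0.045 0  top 
tab -0.135 0  top 
block 198 [431.3 143.3] [49.4 62.6] yang 103.5 z 0.0303 rgb [167.5 137.   99. ]
block 195 [427.3   8.1] [47.2 50. ] yang 168.8 z 0.024 rgb [193. 155. 102.]
top
block 142 [415.9  11.3] [47.2 26.4] yang 78.5 z 0.0246 rgb [228.  197.  154.5]
t 18.65 pos [0.5457 0.108  0.3512] ang 93.2 F [0.2 0.6 0.2] op 0.411 j [ -0.  19.  84.   0.  77. -94.]
[0.4312 0.143  0.3   ] -> [112.6  41.3  50.9] [-0.    0.03 -1.29]
```

{"op": "apply_moves", "data": {
  "rows": [
    {"x": 55,"y": 20,"z": 10,"rx": 0,"ry": 0,"rz": -0.5,"claw": 110},
    {"x": 105,"y": 38,"z": 30,"rx": 0,"ry": 0,"rz": -1.3,"claw": 110},
    {"x": 112,"y": 41,"z": 51,"rx": 0,"ry": 0,"rz": -1.3,"claw": 120},
    {"x": 112,"y": 41,"z": 51,"rx": 0,"ry": 0,"rz": -1.3,"claw": 120},
    {"x": 112,"y": 41,"z": 51,"rx": 0,"ry": 0,"rz": -1.3,"claw": 120}
  ]
}}

```text
time_s: 19.27
position: [0.4345, 0.1424, 0.2982]
tcp_rot: [[-0.982, -0.19, 0.002], [-0.19, 0.982, 0.0], [-0.002, -0.0, -1.0]]
force: [0.8, 0.4, -0.1]
opening: 0.528
grasp_force: 0.0
```

```bash
python3 -c "
from h import *
p,W,h=cloud('wrist');save('w2',p,s=1.2);blocks(*cloud('scene'))
plan(((.4312,.143,.131),100.9))"
```

```text
block 199 [432.3 142.3] [47.5 61.4] yang 100.0 z 0.0299 rgb [166. 134.  98.]
block 194 [427.2   7.4] [47.2 48.5] yang 169.7 z 0.0242 rgb [194.  156.  102.5]
t 19.38 pos [0.4345 0.1424 0.2984] ang 100.9 F [ 0.5 -0.3  0.8] op 0.529 j [  4.  13. 101.  -0.  65. -97.]
[0.4312 0.143  0.131 ] -> [  3.5   1.3 167.4] [-0.    0.02  0.01]
```

View pics/w2.png

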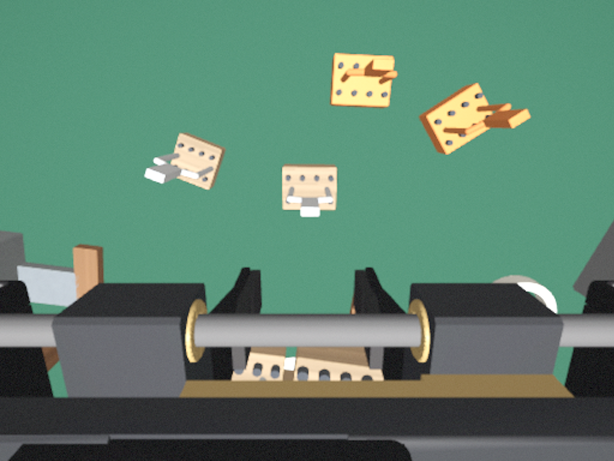

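The wrist view shows the beech small block's tab centred at (310,211), square to the jaws.

{"op": "apply_moves", "data": {
  "rows": [
    {"x": 3,"y": 1,"z": 55,"rx": 0,"ry": 0,"rz": 0,"claw": 120},
    {"x": 3,"y": 1,"z": 100,"rx": 0,"ry": 0,"rz": 0,"claw": 120},
    {"x": 3,"y": 1,"z": 138,"rx": 0,"ry": 0,"rz": 0,"claw": 120},
    {"x": 3,"y": 1,"z": 158,"rx": 0,"ry": 0,"rz": 0,"claw": 120},
    {"x": 3,"y": 1,"z": 167,"rx": 0,"ry": 0,"rz": 0,"claw": 120},
    {"x": 3,"y": 1,"z": 167,"rx": 0,"ry": 0,"rz": 0,"claw": 255},
    {"x": 3,"y": 1,"z": 167,"rx": 0,"ry": 0,"rz": 0,"claw": 255},
    {"x": 3,"y": 1,"z": 167,"rx": 0,"ry": 0,"rz": 0,"claw": 255},
    {"x": 3,"y": 1,"z": 167,"rx": 0,"ry": 0,"rz": 0,"claw": 255}
  ]
}}

```text
time_s: 20.5
position: [0.43, 0.1431, 0.1314]
tcp_rot: [[-0.982, -0.19, 0.001], [-0.19, 0.982, 0.0], [-0.002, 0.0, -1.0]]
force: [0.1, 0.9, 2.2]
opening: 0.179
grasp_force: 30.0
```

```bash
python3 -c "
from h import *
hookplan(-.045)"
```

```text
t 20.5 pos [0.43   0.1431 0.1314] ang 101.0 F [0.1 0.9 2.2] op 0.179 j [  4.  29. 113.   0.  39. -97.]
[0.5066 0.0154 0.314 ] -> [ -51.2 -140.  -182.5] [0.   0.01 1.29]
[0.5815 0.0196 0.314 ] -> [-125.5 -150.1 -182.4] [0.   0.01 1.29]
[0.5815 0.0196 0.278 ] -> [-125.5 -150.1 -146.4] [0.   0.01 1.29]
```

{"op": "apply_moves", "data": {
  "rows": [
    {"x": 0,"y": 0,"z": -30,"rx": 0,"ry": 0,"rz": 0,"claw": 255},
    {"x": 0,"y": 0,"z": -75,"rx": 0,"ry": 0,"rz": 0,"claw": 255},
    {"x": 0,"y": 0,"z": -125,"rx": 0,"ry": 0,"rz": 0.3,"claw": 255},
    {"x": -5,"y": -30,"z": -168,"rx": 0,"ry": 0,"rz": 0.6,"claw": 255},
    {"x": -20,"y": -70,"z": -183,"rx": 0,"ry": 0,"rz": 0.9,"claw": 255},
    {"x": -38,"y": -110,"z": -183,"rx": 0,"ry": 0,"rz": 1.29,"claw": 255},
    {"x": -51,"y": -140,"z": -183,"rx": 0,"ry": 0,"rz": 1.29,"claw": 255},
    {"x": -51,"y": -140,"z": -183,"rx": 0,"ry": 0,"rz": 1.29,"claw": 255},
    {"x": -51,"y": -140,"z": -183,"rx": 0,"ry": 0,"rz": 1.29,"claw": 255}
  ]
}}

```text
time_s: 21.62
position: [0.5052, 0.0157, 0.3132]
tcp_rot: [[-0.998, -0.056, -0.002], [-0.056, 0.998, 0.001], [0.002, 0.001, -1.0]]
force: [-0.3, 0.1, -1.4]
opening: 0.18
grasp_force: 30.0
```

```bash
python3 -c "
from h import *
hookplan(-.045)"
```

```text
t 21.62 pos [0.5052 0.0157 0.3132] ang 93.2 F [-0.3  0.1 -1.4] op 0.18 j [ -11.   17.   94.    0.   70. -104.]
[0.5066 0.0154 0.314 ] -> [-1.4 -0.4 -0.8] [ 0.01 -0.02  0.  ]
[0.5815 0.0196 0.314 ] -> [-76.4  -0.4  -0.9] [ 0.01 -0.02  0.  ]
[0.5815 0.0196 0.278 ] -> [-76.4  -0.5  35.1] [ 0.01 -0.02  0.  ]
```

{"op": "apply_moves", "data": {
  "rows": [
    {"x": -20,"y": 0,"z": 0,"rx": 0,"ry": 0,"rz": 0,"claw": 255},
    {"x": -40,"y": 0,"z": 0,"rx": 0,"ry": 0,"rz": 0,"claw": 255},
    {"x": -60,"y": 0,"z": 0,"rx": 0,"ry": 0,"rz": 0,"claw": 255},
    {"x": -76,"y": 0,"z": 0,"rx": 0,"ry": 0,"rz": 0,"claw": 255},
    {"x": -76,"y": 0,"z": 0,"rx": 0,"ry": 0,"rz": 0,"claw": 255},
    {"x": -76,"y": 0,"z": 12,"rx": 0,"ry": 0,"rz": 0,"claw": 255},
    {"x": -76,"y": 0,"z": 24,"rx": 0,"ry": 0,"rz": 0,"claw": 255},
    {"x": -76,"y": 0,"z": 32,"rx": 0,"ry": 0,"rz": 0,"claw": 255},
    {"x": -76,"y": 0,"z": 35,"rx": 0,"ry": 0,"rz": 0,"claw": 255},
    {"x": -76,"y": 0,"z": 35,"rx": 0,"ry": 0,"rz": 0,"claw": 255}
  ]
}}

```text
time_s: 22.88
position: [0.5823, 0.0194, 0.2787]
tcp_rot: [[-0.998, -0.056, 0.0], [-0.056, 0.998, 0.0], [-0.0, 0.0, -1.0]]
force: [1.0, 0.1, -2.1]
opening: 0.178
grasp_force: 30.0
```

{"op": "apply_moves", "data": {
  "rows": [
    {"x": 0,"y": 0,"z": 2,"rx": 0,"ry": 0,"rz": 0,"claw": 255},
    {"x": 0,"y": 0,"z": 4,"rx": 0,"ry": 0,"rz": 0,"claw": 255},
    {"x": 0,"y": 0,"z": 6,"rx": 0,"ry": 0,"rz": 0,"claw": 255},
    {"x": 0,"y": 0,"z": 8,"rx": 0,"ry": 0,"rz": 0,"claw": 255},
    {"x": 0,"y": 0,"z": 9,"rx": 0,"ry": 0,"rz": 0,"claw": 255},
    {"x": 0,"y": 0,"z": 9,"rx": 0,"ry": 0,"rz": 0,"claw": 255},
    {"x": 0,"y": 0,"z": 9,"rx": 0,"ry": 0,"rz": 0,"claw": 255}
  ]
}}

```text
time_s: 23.75
position: [0.5828, 0.0193, 0.2709]
tcp_rot: [[-0.998, -0.056, 0.002], [-0.056, 0.998, -0.001], [-0.002, -0.001, -1.0]]
force: [-1.5, -0.1, 5.9]
opening: 0.175
grasp_force: 30.0
```

```bash
python3 -c "
from h import *
plan()
p,W,h=cloud('scene')
[hookz(p,W,y) for y in(.045,-.045,-.135)]"
```

```text
t 23.75 pos [0.5828 0.0193 0.2709] ang 93.2 F [-1.5 -0.1  5.9] op 0.175 j [  -9.   25.   87.   -0.   68. -102.]
hook x -0.024 0 
hook x 0.008 10 [0.238  0.2405 0.2439]
hook x -0.024 0 
hook x 0.008 12 [0.2306 0.2341 0.2381]
hook x -0.024 16 [0.2506 0.2574 0.2608]
hook x 0.008 11 [0.239  0.2407 0.2432]
```

{"op": "apply_moves", "data": {
  "rows": [
    {"x": 0,"y": 0,"z": 1.5,"rx": 0,"ry": 0,"rz": 0,"claw": 255},
    {"x": 0,"y": 0,"z": 1.5,"rx": 0,"ry": 0,"rz": 0,"claw": 255},
    {"x": 0,"y": 0,"z": 1.5,"rx": 0,"ry": 0,"rz": 0,"claw": 255}
  ]
}}

```text
time_s: 24.18
position: [0.5828, 0.0193, 0.2696]
tcp_rot: [[-0.998, -0.056, 0.002], [-0.056, 0.998, -0.001], [-0.002, -0.001, -1.0]]
force: [-1.8, -0.0, 7.4]
opening: 0.175
grasp_force: 30.0
```

{"op": "apply_moves", "data": {
  "rows": [
    {"x": 0,"y": 0,"z": -4,"rx": 0,"ry": 0,"rz": 0,"claw": 255},
    {"x": 0,"y": 0,"z": -8,"rx": 0,"ry": 0,"rz": 0,"claw": 255},
    {"x": 0,"y": 0,"z": -9.5,"rx": 0,"ry": 0,"rz": 0,"claw": 255},
    {"x": 0,"y": 0,"z": -9.5,"rx": 0,"ry": 0,"rz": 0,"claw": 150},
    {"x": 0,"y": 0,"z": -9.5,"rx": 0,"ry": 0,"rz": 0,"claw": 150},
    {"x": 0,"y": 0,"z": -9.5,"rx": 0,"ry": 0,"rz": 0,"claw": 150},
    {"x": 0,"y": 0,"z": -9.5,"rx": 0,"ry": 0,"rz": 0,"claw": 150},
    {"x": 0,"y": 0,"z": -30,"rx": 0,"ry": 0,"rz": 0,"claw": 150},
    {"x": 0,"y": 0,"z": -60,"rx": 0,"ry": 0,"rz": 0,"claw": 150},
    {"x": 30,"y": 0,"z": -80,"rx": 0,"ry": 0,"rz": 0,"claw": 120}
  ]
}}

```text
time_s: 25.42
position: [0.554, 0.0175, 0.3494]
tcp_rot: [[-0.998, -0.056, 0.003], [-0.056, 0.998, -0.001], [-0.003, -0.001, -1.0]]
force: [-0.2, 0.5, -0.3]
opening: 0.461
grasp_force: 0.0
```

```bash
python3 -c "
from h import *
hung()
plan(((.427,.0085,.3),80))"
```

```text
tab 0.135 47 [0.001 0.13  0.281] top 0.29
tab 0.045 49 [0.001 0.043 0.281] top 0.289
tab -0.045 53 [ 0.002 -0.048  0.281] top 0.289
tab -0.135 0  top 
block 209 [458.4 -15.6] [48.3 48.9] yang 167.0 z 0.0238 rgb [196. 156. 104.]
t 25.48 pos [0.5498 0.0179 0.3517] ang 93.3 F [-3.1 -0.6  0.9] op 0.483 j [ -10.   18.   85.   -0.   77. -103.]
[0.427  0.0085 0.3   ] -> [123.2  -2.3  51.6] [-0.01  0.01  2.21]
```

The mini block was knocked aside, to about (458,-16). I step back and measure it again.

```bash
python3 -c "
from h import *
plan(((.46,-.017,.3),77))"
```

```text
t 25.48 pos [0.5498 0.0179 0.3517] ang 93.3 F [-3.1 -0.6  0.9] op 0.483 j [ -10.   18.   85.   -0.   77. -103.]
[ 0.46  -0.017  0.3  ] -> [ 91.7 -29.7  51.7] [-0.01  0.01  2.71]
```

{"op": "apply_moves", "data": {
  "rows": [
    {"x": 60,"y": 0,"z": 0,"rx": 0,"ry": 0,"rz": 1,"claw": 120},
    {"x": 95,"y": -25,"z": 40,"rx": 0,"ry": 0,"rz": 2.7,"claw": 120},
    {"x": 95,"y": -40,"z": 52,"rx": 0,"ry": 0,"rz": 2.7,"claw": 120},
    {"x": 95,"y": -40,"z": 52,"rx": 0,"ry": 0,"rz": 2.7,"claw": 120},
    {"x": 95,"y": -40,"z": 52,"rx": 0,"ry": 0,"rz": 2.7,"claw": 120}
  ]
}}

```text
time_s: 26.1
position: [0.4618, -0.0278, 0.2972]
tcp_rot: [[-0.975, 0.224, 0.003], [0.224, 0.975, -0.0], [-0.003, 0.0, -1.0]]
force: [0.2, -0.4, 0.0]
opening: 0.528
grasp_force: 0.0
```

```bash
python3 -c "
from h import *
for n in('scene','wrist'):
    p,W,h=cloud(n)
    if n=='wrist': save('w3',p,s=1.2)
    X,Y,Z=np.moveaxis(W,-1,0)
    m=(X>.4)&(X<.52)&(Y>-.075)&(Y<.05)
    for a,b in((.019,.029),(.072,.09),(.1,.138)):
        k=m&(Z>a)&(Z<b)
        if k.sum()>4: print(n,a,k.sum(),cv2.minAreaRect((W[k][:,:2]*1000).astype(np.float32)),W[k].mean(0))
plan(((.4585,-.0155,.125),77))"
```

```text
scene 0.019 193 ((457.5256652832031, -14.328880310058594), (50.228538513183594, 52.98117446899414), 79.60096740722656) [ 0.46090406 -0.01505253  0.02384899]
scene 0.072 30 ((458.05438232421875, -15.75003433227539), (43.02265548706055, 6.952174186706543), 81.06956481933594) [ 0.45772994 -0.01725379  0.0833599 ]
scene 0.1 61 ((458.20458984375, -14.461748123168945), (16.9115047454834, 9.358253479003906), 66.97730255126953) [ 0.45897102 -0.01549644  0.11992514]
wrist 0.019 896 ((455.1863708496094, -15.767581939697266), (49.539615631103516, 49.28720474243164), 77.12812805175781) [ 0.45027827 -0.01516626  0.02505361]
wrist 0.072 128 ((454.8975830078125, -16.230772018432617), (44.820247650146484, 5.844632148742676), 77.29691314697266) [ 0.45421343 -0.0165566   0.08547708]
wrist 0.1 212 ((454.71844482421875, -15.410834312438965), (15.631453514099121, 7.68546724319458), 77.56623840332031) [ 0.45318679 -0.0153019   0.12714738]
t 26.2 pos [ 0.4614 -0.0274  0.2971] ang 77.1 F [ 0.5 -0.5 -0.2] op 0.536 j [-17.  14. 101.   0.  65. -94.]
[ 0.4585 -0.0155  0.125 ] -> [  5.9  10.9 172.1] [0.   0.02 0.01]
```

View pics/w3.png

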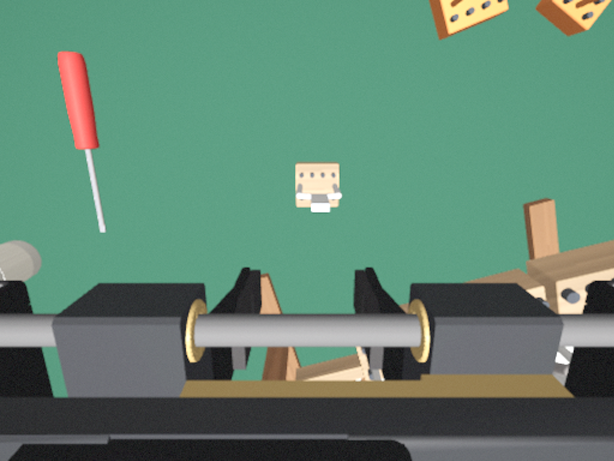

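The wrist view shows the mini block upright, with its tab at (320,208). It is square to the jaws at 77°.

{"op": "apply_moves", "data": {
  "rows": [
    {"x": 7,"y": 11,"z": 50,"rx": 0,"ry": 0,"rz": 0,"claw": 120},
    {"x": 7,"y": 11,"z": 100,"rx": 0,"ry": 0,"rz": 0,"claw": 120},
    {"x": 7,"y": 11,"z": 140,"rx": 0,"ry": 0,"rz": 0,"claw": 120},
    {"x": 7,"y": 11,"z": 162,"rx": 0,"ry": 0,"rz": 0,"claw": 120},
    {"x": 7,"y": 11,"z": 172,"rx": 0,"ry": 0,"rz": 0,"claw": 120},
    {"x": 7,"y": 11,"z": 172,"rx": 0,"ry": 0,"rz": 0,"claw": 255},
    {"x": 7,"y": 11,"z": 172,"rx": 0,"ry": 0,"rz": 0,"claw": 255},
    {"x": 7,"y": 11,"z": 172,"rx": 0,"ry": 0,"rz": 0,"claw": 255},
    {"x": 7,"y": 11,"z": 172,"rx": 0,"ry": 0,"rz": 0,"claw": 255}
  ]
}}

```text
time_s: 27.32
position: [0.4558, -0.0152, 0.1249]
tcp_rot: [[-0.974, 0.225, 0.002], [0.225, 0.974, -0.0], [-0.002, 0.0, -1.0]]
force: [1.2, 0.7, 2.7]
opening: 0.18
grasp_force: 30.0
```

```bash
python3 -c "
from h import *
hookplan(-.135)"
```

```text
t 27.32 pos [ 0.4558 -0.0152  0.1249] ang 77.0 F [1.2 0.7 2.7] op 0.18 j [-16.  30. 112.   0.  38. -93.]
[ 0.5117 -0.0745  0.314 ] -> [ -68.1  -45.2 -189. ] [-0.    0.02 -2.7 ]
[ 0.5865 -0.0703  0.314 ] -> [-140.1  -24.3 -188.8] [-0.    0.02 -2.7 ]
[ 0.5865 -0.0703  0.278 ] -> [-140.   -24.3 -152.8] [-0.    0.02 -2.7 ]
```

{"op": "apply_moves", "data": {
  "rows": [
    {"x": 0,"y": 0,"z": -30,"rx": 0,"ry": 0,"rz": 0,"claw": 255},
    {"x": 0,"y": 0,"z": -75,"rx": 0,"ry": 0,"rz": -0.5,"claw": 255},
    {"x": 0,"y": -5,"z": -125,"rx": 0,"ry": 0,"rz": -1,"claw": 255},
    {"x": -15,"y": -18,"z": -168,"rx": 0,"ry": 0,"rz": -1.6,"claw": 255},
    {"x": -40,"y": -32,"z": -190,"rx": 0,"ry": 0,"rz": -2.2,"claw": 255},
    {"x": -60,"y": -42,"z": -190,"rx": 0,"ry": 0,"rz": -2.7,"claw": 255},
    {"x": -67,"y": -45,"z": -190,"rx": 0,"ry": 0,"rz": -2.7,"claw": 255},
    {"x": -67,"y": -45,"z": -190,"rx": 0,"ry": 0,"rz": -2.7,"claw": 255},
    {"x": -67,"y": -45,"z": -190,"rx": 0,"ry": 0,"rz": -2.7,"claw": 255}
  ]
}}

```text
time_s: 28.45
position: [0.5093, -0.0733, 0.3136]
tcp_rot: [[-0.998, -0.056, -0.002], [-0.056, 0.998, 0.001], [0.002, 0.001, -1.0]]
force: [0.5, -0.6, -1.5]
opening: 0.175
grasp_force: 30.0
```

```bash
python3 -c "
from h import *
hookplan(-.135)"
```

```text
t 28.45 pos [ 0.5093 -0.0733  0.3136] ang 93.2 F [ 0.5 -0.6 -1.5] op 0.175 j [ -21.   17.   93.    0.   70. -114.]
[ 0.5117 -0.0745  0.314 ] -> [-2.2 -1.3 -0.5] [ 0.01 -0.02  0.  ]
[ 0.5865 -0.0703  0.314 ] -> [-77.2  -1.4  -0.6] [ 0.01 -0.02  0.  ]
[ 0.5865 -0.0703  0.278 ] -> [-77.3  -1.4  35.4] [ 0.01 -0.02  0.  ]
```

{"op": "apply_moves", "data": {
  "rows": [
    {"x": -20,"y": -1,"z": 0,"rx": 0,"ry": 0,"rz": 0,"claw": 255},
    {"x": -40,"y": -1,"z": 0,"rx": 0,"ry": 0,"rz": 0,"claw": 255},
    {"x": -60,"y": -1,"z": 0,"rx": 0,"ry": 0,"rz": 0,"claw": 255},
    {"x": -76,"y": -1,"z": 0,"rx": 0,"ry": 0,"rz": 0,"claw": 255},
    {"x": -76,"y": -1,"z": 0,"rx": 0,"ry": 0,"rz": 0,"claw": 255},
    {"x": -76,"y": -1,"z": 12,"rx": 0,"ry": 0,"rz": 0,"claw": 255},
    {"x": -76,"y": -1,"z": 24,"rx": 0,"ry": 0,"rz": 0,"claw": 255},
    {"x": -76,"y": -1,"z": 32,"rx": 0,"ry": 0,"rz": 0,"claw": 255},
    {"x": -76,"y": -1,"z": 35,"rx": 0,"ry": 0,"rz": 0,"claw": 255},
    {"x": -76,"y": -1,"z": 35,"rx": 0,"ry": 0,"rz": 0,"claw": 255}
  ]
}}

```text
time_s: 29.7
position: [0.5864, -0.0708, 0.279]
tcp_rot: [[-0.998, -0.056, -0.0], [-0.056, 0.998, 0.0], [0.0, 0.0, -1.0]]
force: [-0.4, 0.2, -1.3]
opening: 0.177
grasp_force: 30.0
```

{"op": "apply_moves", "data": {
  "rows": [
    {"x": 0,"y": 0,"z": 2,"rx": 0,"ry": 0,"rz": 0,"claw": 255},
    {"x": 0,"y": 0,"z": 4,"rx": 0,"ry": 0,"rz": 0,"claw": 255},
    {"x": 0,"y": 0,"z": 6,"rx": 0,"ry": 0,"rz": 0,"claw": 255},
    {"x": 0,"y": 0,"z": 8,"rx": 0,"ry": 0,"rz": 0,"claw": 255},
    {"x": 0,"y": 0,"z": 10,"rx": 0,"ry": 0,"rz": 0,"claw": 255},
    {"x": 0,"y": 0,"z": 10,"rx": 0,"ry": 0,"rz": 0,"claw": 255},
    {"x": 0,"y": 0,"z": 10,"rx": 0,"ry": 0,"rz": 0,"claw": 255}
  ]
}}

```text
time_s: 30.58
position: [0.587, -0.071, 0.2707]
tcp_rot: [[-0.998, -0.056, 0.002], [-0.056, 0.998, -0.001], [-0.002, -0.001, -1.0]]
force: [-1.9, -0.8, 7.1]
opening: 0.181
grasp_force: 30.0
```

```bash
python3 -c "
from h import *
plan()
p,W,h=cloud('scene')
[hookz(p,W,y) for y in(.045,-.045,-.135)]"
```

```text
t 30.57 pos [ 0.587  -0.071   0.2707] ang 93.2 F [-1.9 -0.8  7.1] op 0.181 j [ -18.   26.   86.   -0.   68. -111.]
hook x -0.024 10 [0.2548 0.2581 0.2607]
hook x 0.008 11 [0.2383 0.2399 0.2433]
hook x -0.024 0 
hook x 0.008 11 [0.2371 0.2415 0.2449]
hook x -0.024 0 
hook x 0.008 11 [0.2326 0.2348 0.2375]
```

{"op": "apply_moves", "data": {
  "rows": [
    {"x": 0,"y": 0,"z": 1.2,"rx": 0,"ry": 0,"rz": 0,"claw": 255},
    {"x": 0,"y": 0,"z": 1.2,"rx": 0,"ry": 0,"rz": 0,"claw": 255},
    {"x": 0,"y": 0,"z": 1.2,"rx": 0,"ry": 0,"rz": 0,"claw": 255}
  ]
}}

```text
time_s: 31.0
position: [0.587, -0.0711, 0.2696]
tcp_rot: [[-0.998, -0.056, 0.002], [-0.056, 0.998, -0.001], [-0.002, -0.001, -1.0]]
force: [-3.1, 0.9, 8.2]
opening: 0.179
grasp_force: 30.0
```

{"op": "apply_moves", "data": {
  "rows": [
    {"x": 0,"y": 0,"z": -4,"rx": 0,"ry": 0,"rz": 0,"claw": 255},
    {"x": 0,"y": 0,"z": -8,"rx": 0,"ry": 0,"rz": 0,"claw": 255},
    {"x": 0,"y": 0,"z": -9,"rx": 0,"ry": 0,"rz": 0,"claw": 255},
    {"x": 0,"y": 0,"z": -9,"rx": 0,"ry": 0,"rz": 0,"claw": 150},
    {"x": 0,"y": 0,"z": -9,"rx": 0,"ry": 0,"rz": 0,"claw": 150},
    {"x": 0,"y": 0,"z": -9,"rx": 0,"ry": 0,"rz": 0,"claw": 150},
    {"x": 0,"y": 0,"z": -9,"rx": 0,"ry": 0,"rz": 0,"claw": 150},
    {"x": 0,"y": 0,"z": -30,"rx": 0,"ry": 0,"rz": 0,"claw": 150},
    {"x": 0,"y": 0,"z": -60,"rx": 0,"ry": 0,"rz": 0,"claw": 150},
    {"x": 30,"y": 0,"z": -90,"rx": 0,"ry": 0,"rz": 0,"claw": 150}
  ]
}}

```text
time_s: 32.25
position: [0.5576, -0.0727, 0.3585]
tcp_rot: [[-0.998, -0.057, 0.001], [-0.057, 0.998, -0.0], [-0.001, -0.0, -1.0]]
force: [0.7, -0.4, -0.0]
opening: 0.413
grasp_force: 0.0
```

```bash
python3 -c "
from h import *
hung()
A=3.2
plan((stand(-.09,-.28,.36),A),(stand(.09,-.28,.36),A),(stand(.09,-.28,.228),A))
p,W,h=cloud('top');X,Y,Z=np.moveaxis(W,-1,0)
m=(X>.57)&(X<.65)&(Y>-.26)&(Y<-.17)&(Z>.195)&(Z<.24)&(h[...,2]<90);print(m.sum(),np.round(((W[m]-O)@RS).mean(0),4) if m.any() else '')"
```

```text
tab 0.135 48 [0.001 0.131 0.28 ] top 0.29
tab 0.045 46 [0.001 0.043 0.281] top 0.288
tab -0.045 53 [ 0.002 -0.048  0.281] top 0.29
tab -0.135 59 [ 0.004 -0.138  0.281] top 0.289
t 32.3 pos [ 0.5546 -0.0727  0.3629] ang 93.3 F [-2.4  0.4  1.5] op 0.413 j [ -19.   18.   83.   -0.   79. -112.]
[ 0.5048 -0.2201  0.36  ] -> [  58.1 -144.3    3.1] [-0.    0.04 15.01]
[ 0.6845 -0.21    0.36  ] -> [-121.9 -144.5    3.5] [-0.    0.04 15.01]
[ 0.6845 -0.21    0.228 ] -> [-121.6 -144.1  135.5] [-0.    0.04 15.01]
0
```

```bash
python3 -c "
from h import *
s=read_state();c=camera_params('wrist');print('cam in tool',np.array(s['tcp_rot']).T@(c['xyz']-s['position']))
"
```

```text
cam in tool [ 0.07944005 -0.0005876  -0.13816898]
```

{"op": "apply_moves", "data": {
  "rows": [
    {"x": 58,"y": -40,"z": 0,"rx": 0,"ry": 0,"rz": 1.7,"claw": 255},
    {"x": 58,"y": -90,"z": 0,"rx": 0,"ry": 0,"rz": 3.4,"claw": 255},
    {"x": 58,"y": -144,"z": 0,"rx": 0,"ry": 0,"rz": 5.1,"claw": 255},
    {"x": 58,"y": -144,"z": 0,"rx": 0,"ry": 0,"rz": 16,"claw": 255},
    {"x": 58,"y": -144,"z": 0,"rx": 0,"ry": 0,"rz": 16,"claw": 255},
    {"x": 58,"y": -144,"z": 0,"rx": 0,"ry": 0,"rz": 16,"claw": 255},
    {"x": 58,"y": -144,"z": 0,"rx": 0,"ry": 0,"rz": 16,"claw": 255},
    {"x": 58,"y": -144,"z": 0,"rx": 0,"ry": 0,"rz": 16,"claw": 255},
    {"x": 58,"y": -144,"z": 0,"rx": 0,"ry": 0,"rz": 16,"claw": 255},
    {"x": 58,"y": -144,"z": 0,"rx": 0,"ry": 0,"rz": 16,"claw": 255}
  ]
}}

```text
time_s: 33.6
position: [0.5069, -0.2195, 0.357]
tcp_rot: [[0.047, 0.999, -0.001], [0.999, -0.047, 0.001], [0.001, -0.001, -1.0]]
force: [0.1, 0.2, -0.6]
opening: 0.006
grasp_force: 0.0
```

{"op": "apply_moves", "data": {
  "rows": [
    {"x": 0,"y": 0,"z": 0,"rx": 0,"ry": 0,"rz": 16,"claw": 255},
    {"x": 0,"y": 0,"z": 0,"rx": 0,"ry": 0,"rz": 16,"claw": 255},
    {"x": 0,"y": 0,"z": 0,"rx": 0,"ry": 0,"rz": 16,"claw": 255},
    {"x": 0,"y": 0,"z": 0,"rx": 0,"ry": 0,"rz": 16,"claw": 255},
    {"x": 0,"y": 0,"z": 0,"rx": 0,"ry": 0,"rz": 16,"claw": 255},
    {"x": 0,"y": 0,"z": 0,"rx": 0,"ry": 0,"rz": 16,"claw": 255},
    {"x": 0,"y": 0,"z": 0,"rx": 0,"ry": 0,"rz": 16,"claw": 255},
    {"x": 0,"y": 0,"z": 0,"rx": 0,"ry": 0,"rz": 16,"claw": 255},
    {"x": 0,"y": 0,"z": 0,"rx": 0,"ry": 0,"rz": 16,"claw": 255},
    {"x": 0,"y": 0,"z": 0,"rx": 0,"ry": 0,"rz": 16,"claw": 255}
  ]
}}

```text
time_s: 34.85
position: [0.5068, -0.2195, 0.3575]
tcp_rot: [[0.989, -0.148, -0.0], [-0.148, -0.989, 0.0], [-0.001, -0.0, -1.0]]
force: [-0.2, 1.0, 0.5]
opening: 0.004
grasp_force: 0.0
```

```bash
python3 -c "
from h import *
A=-168
plan((stand(-.09,-.28,.36),A),(stand(.09,-.28,.36),A),(stand(.09,-.28,.228),A))
p,W,h=cloud('scene');X,Y,Z=np.moveaxis(W,-1,0)
m=(X>.57)&(X<.66)&(Y>-.26)&(Y<-.17)&(Z>.2)&(Z<.24)&(h[...,2]<70);print(m.sum(),np.round(((W[m]-O)@RS).mean(0),4) if m.any() else '')"
```

```text
t 34.85 pos [ 0.5068 -0.2195  0.3575] ang -98.5 F [-0.2  1.   0.5] op 0.004 j [-35.  18.  84.   0.  78.  64.]
[ 0.5048 -0.2201  0.36  ] -> [-1.9  0.9 -2.5] [0.000e+00 1.000e-02 1.158e+01]
[ 0.6845 -0.21    0.36  ] -> [174.3 -35.7  -2.6] [0.000e+00 1.000e-02 1.158e+01]
[ 0.6845 -0.21    0.228 ] -> [174.4 -35.7 129.4] [0.000e+00 1.000e-02 1.158e+01]
78 [ 0.0358 -0.2808  0.2193]
```

{"op": "apply_moves", "data": {
  "rows": [
    {"x": 50,"y": -10,"z": -3,"rx": 0,"ry": 0,"rz": 11.6,"claw": 255},
    {"x": 100,"y": -20,"z": -3,"rx": 0,"ry": 0,"rz": 11.6,"claw": 255},
    {"x": 140,"y": -30,"z": -3,"rx": 0,"ry": 0,"rz": 11.6,"claw": 255},
    {"x": 174,"y": -36,"z": -3,"rx": 0,"ry": 0,"rz": 11.6,"claw": 255},
    {"x": 174,"y": -36,"z": -3,"rx": 0,"ry": 0,"rz": 11.6,"claw": 255},
    {"x": 174,"y": -36,"z": -3,"rx": 0,"ry": 0,"rz": 11.6,"claw": 255},
    {"x": 174,"y": -36,"z": -3,"rx": 0,"ry": 0,"rz": 11.6,"claw": 255},
    {"x": 174,"y": -36,"z": 50,"rx": 0,"ry": 0,"rz": 11.6,"claw": 255},
    {"x": 174,"y": -36,"z": 90,"rx": 0,"ry": 0,"rz": 11.6,"claw": 255},
    {"x": 174,"y": -36,"z": 90,"rx": 0,"ry": 0,"rz": 11.6,"claw": 255}
  ]
}}

```text
time_s: 36.15
position: [0.6819, -0.2094, 0.2633]
tcp_rot: [[0.204, -0.979, -0.009], [-0.979, -0.204, 0.004], [-0.006, 0.008, -1.0]]
force: [0.1, -0.3, -0.0]
opening: 0.005
grasp_force: 0.0
```

```bash
python3 -c "
from h import *
A=-168
plan((stand(.09,-.28,.228),A),(stand(.06,-.28,.228),A),(stand(-.003,-.28,.228),A))"
```

```text
t 36.15 pos [ 0.6819 -0.2094  0.2633] ang -168.2 F [ 0.1 -0.3 -0. ] op 0.005 j [-26.  37.  66.   0.  77. 142.]
[ 0.6845 -0.21    0.228 ] -> [ 1.4 -2.7 35.3] [ 0.07  0.06 -0.03]
[ 0.6545 -0.2117  0.228 ] -> [-3.1 27.  35.5] [ 0.07  0.06 -0.03]
[ 0.5916 -0.2152  0.228 ] -> [-12.5  89.3  36.1] [ 0.07  0.06 -0.03]
```

{"op": "apply_moves", "data": {
  "rows": [
    {"x": 1,"y": -2,"z": 20,"rx": 0,"ry": 0,"rz": 0,"claw": 255},
    {"x": 1,"y": -2,"z": 35,"rx": 0,"ry": 0,"rz": 0,"claw": 255},
    {"x": 0,"y": 13,"z": 35,"rx": 0,"ry": 0,"rz": 0,"claw": 255},
    {"x": -3,"y": 27,"z": 35,"rx": 0,"ry": 0,"rz": 0,"claw": 255},
    {"x": -5,"y": 42,"z": 35,"rx": 0,"ry": 0,"rz": 0,"claw": 255},
    {"x": -8,"y": 57,"z": 35,"rx": 0,"ry": 0,"rz": 0,"claw": 255},
    {"x": -10,"y": 72,"z": 36,"rx": 0,"ry": 0,"rz": 0,"claw": 255},
    {"x": -12,"y": 84,"z": 36,"rx": 0,"ry": 0,"rz": 0,"claw": 255},
    {"x": -12,"y": 87,"z": 36,"rx": 0,"ry": 0,"rz": 0,"claw": 255},
    {"x": -12,"y": 87,"z": 36,"rx": 0,"ry": 0,"rz": 0,"claw": 255}
  ]
}}

```text
time_s: 37.4
position: [0.5964, -0.2164, 0.2319]
tcp_rot: [[0.201, -0.98, -0.0], [-0.98, -0.201, 0.0], [-0.0, 0.0, -1.0]]
force: [-0.0, 0.5, -0.1]
opening: 0.006
grasp_force: 0.0
```

```bash
python3 -c "
from h import *
A=-168
plan((stand(.09,-.28,.228),A),(stand(.09,-.28,.33),A))
p,W,h=cloud('top');Q=(W.reshape(-1,3)-O)@RS
m=(Q[:,2]>.27)&(Q[:,2]<.285)&(abs(Q[:,1])<.19)&(Q[:,0]<-.015)&(Q[:,0]>-.06);print('bar',m.sum(),Q[m].mean(0))
p,W,h=cloud('scene');Q=(W.reshape(-1,3)-O)@RS
m=(Q[:,2]>.19)&(Q[:,2]<.24)&(abs(Q[:,1]+.28)<.015)&(abs(Q[:,0])<.06)&(h[...,2].ravel()<70);print('knob',m.sum(),Q[m].mean(0));save('s5',p,(150,60,400,240),3)"
```

```text
t 37.4 pos [ 0.5964 -0.2164  0.2319] ang -168.4 F [-0.   0.5 -0.1] op 0.006 j [-30.  32.  82.  -0.  67. 138.]
[ 0.6845 -0.21    0.228 ] -> [ 11.6 -87.6   3.9] [ 0.    0.   -0.06]
[ 0.6845 -0.21    0.33  ] -> [ 11.5 -87.6 -98.1] [ 0.    0.   -0.06]
bar 325 [-0.0296072  -0.00554982  0.27763909]
knob 34 [ 0.01007992 -0.28259383  0.21789235]
```

View pics/s5.png

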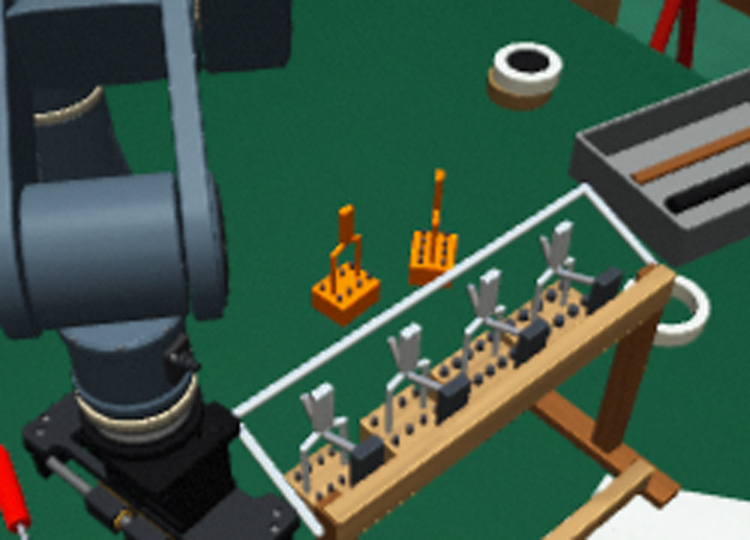

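The keeper bar is forward again and all four blocks hang. I retreat clear of everything.

{"op": "apply_moves", "data": {
  "rows": [
    {"x": 4,"y": -30,"z": 0,"rx": 0,"ry": 0,"rz": 0,"claw": 255},
    {"x": 6,"y": -45,"z": -40,"rx": 0,"ry": 0,"rz": 0,"claw": 255},
    {"x": 20,"y": -45,"z": -90,"rx": 0,"ry": 0,"rz": 0,"claw": 255},
    {"x": 60,"y": -45,"z": -130,"rx": 0,"ry": 0,"rz": 0,"claw": 255},
    {"x": 100,"y": -35,"z": -140,"rx": 0,"ry": 0,"rz": 0,"claw": 255},
    {"x": 120,"y": -35,"z": -140,"rx": 0,"ry": 0,"rz": 0,"claw": 255},
    {"x": 120,"y": -35,"z": -140,"rx": 0,"ry": 0,"rz": 0,"claw": 255},
    {"x": 120,"y": -35,"z": -140,"rx": 0,"ry": 0,"rz": 0,"claw": 255}
  ]
}}

```text
time_s: 38.5
position: [0.655, -0.3256, 0.3713]
tcp_rot: [[0.202, -0.979, -0.001], [-0.979, -0.202, 0.002], [-0.002, 0.001, -1.0]]
force: [0.1, -0.8, -0.8]
opening: 0.003
grasp_force: 0.0
```

```bash
python3 -c "
from h import *
plan();hung()
p,W,h=cloud('top');Q=(W.reshape(-1,3)-O)@RS
m=(Q[:,2]>.27)&(Q[:,2]<.285)&(abs(Q[:,1])<.19)&(Q[:,0]<-.015)&(Q[:,0]>-.06);print('bar',m.sum(),Q[m].mean(0))
for n in('top','scene'):
    p,W,h=cloud(n);Q=(W.reshape(-1,3)-O)@RS
    m=(Q[:,2]>.205)&(Q[:,2]<.24)&(abs(Q[:,1]+.28)<.015)&(abs(Q[:,0])<.06)&(h[...,2].ravel()<70);print('knob',m.sum(),Q[m].mean(0))"
```

```text
t 38.5 pos [ 0.655  -0.3256  0.3713] ang -168.3 F [ 0.1 -0.8 -0.8] op 0.003 j [-35.  34.  55.   0.  91. 133.]
tab 0.135 47 [0.001 0.131 0.281] top 0.289
tab 0.045 48 [0.    0.043 0.28 ] top 0.288
tab -0.045 53 [ 0.002 -0.047  0.28 ] top 0.289
tab -0.135 59 [ 0.003 -0.138  0.281] top 0.288
bar 286 [-0.02967951  0.09392833  0.27788498]
knob 49 [-0.03305857 -0.27732738  0.22063282]
knob 22 [-0.03378326 -0.27630677  0.22096064]
```

Everything is in place: the knob is in the locked notch, the bar is closed and four tabs are on their hooks.

```bash
python3 -c "
from rig import hand_in
print(hand_in())"
```

```text
the job is handed in; nothing more can be done
None
```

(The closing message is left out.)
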